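Brush out a spice canister and screw the caps on

ROBOT

A 6-joint arm with a two-finger parallel gripper is mounted at the origin on a cart in front of the work surface, level with it; the furniture and walls round the work are solid. World frame = base frame: x ahead of the robot, y to its left, z up, the work surface at z = 0. Lengths are in m, angles in rad, forces in N, time in s.
With the tool pointing down it reaches from about 0.4 to 0.925 m from the base axis. Payload 3.4 kg.
Tool frame: the origin (TCP) lies at the very end of the fingers, on their centre line; the grasp point (between the pads) lies 19 mm behind it; z points along the fingers, y is the line along which they close (so a half turn about z gives the same grasp; the last joint's range is limited). The gripper opens to 85 mm and grips with 20 to 120 N. Pads are 22 mm wide; open, the fingers measure 114 mm over their backs; the gripper's body (76 mm by 85 mm) begins 54 mm behind the grasp point. The pads swing forward as they close: fully open they stand 13 mm farther back than shut.
Start: joints at [-1.238, 0.307, 1.506, -0, 1.328, -0.073], TCP at [0.227, -0.528, 0.231] pointing down, gripper open.
Joint ranges: [-3.12, 3.12], [-1.05, 2.28], [0.14, 2.33], [-1.42, 4.57], [0.1, 2.73], [-2.68, 2.68]. Speed limits (rad/s): [2.57, 2.57, 3.14, 3.14, 3.14, 3.14].

INTERFACE

Orientations are given as [roll, pitch, yaw] about the fixed x, y, z axes, in that order (R = Rz(yaw) Ry(pitch) Rx(roll)).
In Python, from plant import bot, vision gives the robot as it stands.
- The arm moves only by the tool send_rows, never from a script. Its argument "targets" is a list of rows, each an object of numbers: "x", "y", "z": the shift along the tool's x, y, z in mm; "wx", "wy", "wz": the turn, a rotation vector about the tool's x, y, z in degrees; "claw": the opening, from -1 (shut) to 1 (fully open), so that 0 is half open. In form: [{"x": .., "y": .., "z": .., "wx": .., "wy": .., "wz": .., "claw": ..}, ...]. A call has exactly 10 rows; each row is the pose to reach, as a shift and turn from the pose commanded when the call began, along the tool's axes at that moment; what a row does not reach only later rows make up. A row lasts 1/12 s, in which the tool goes at most 41.7 mm and 7.16 degrees, less where a joint would pass 70% of its speed; a pose out of reach is approached as far as the arm can. A call with a gripper value outside its range is refused whole. The fingers move at their own pace and stop on an object; "force" is the grip in N (left out, the last holds). Time passes only in rows, so rows that repeat a pose let the fingers close, or fill a call up. It gives the time, the measured TCP pose, the force, the opening and the grip force at its end, in the units of the state.
- bot.sense(): the state, without advancing time (a new reading comes with each control period).
- vision.read_camera(name): name is "scene" or "top"; returns the picture (400x640x3 uint8, blue, green, red); there is no depth.
- vision.camera_info(name): a dict with "fx", "fy", "cx", "cy" (pixels), "camera_from_world" (4x4, takes a point from world to camera coordinates). Camera axes: x right, y down, z forward; pixel columns grow to the right and rows downward; lengths in m; the calibration is good to about 2 mm. A picture is of the moment at which its call begins. camera_info takes no time and is no camera call.
- bot.job_done(): hands the job in; it is judged then, once.
Trained networks look in the newest picture that a camera, given by its name, has taken for a name from the list of things; names that differ only in an ending like _2 or _b are one class to them, and where a whole thing is asked for, a point or a joint stands for the part that bears it (a point fixed in the world has none). Each returns a list of dicts, best first, with "p" (0 to 1); they miss things now and then, are a little off and sometimes report something else, mostly with a low value. They report only what shows in the picture. A call takes as long as a camera call. They do not tell look-alikes from the thing itself.
- vision.boxes_of(camera, label): "centre" ([x, y, z] in m, in world coordinates, good to about 4 mm: the middle of the surface that is visible of it).
- vision.landmark_of(camera, label): "centre" ([x, y, z] in m, in world coordinates, good to about 4 mm: a listed point, or the origin of a listed thing).
The state is a dict: "time": time; "joint_positions": joint angles; "qvel": joint speeds; "joint_efforts": joint torques, N m; "ee_pos": TCP position; "tool_rot": TCP orientation; "ft_force": force on the tool from outside, world axes, zero at the start; "torque": the same for the moment, N m; "finger_gap": opening from 0.0 (shut) to 1.0 (fully open); "grasp_force": force on a finger pad.
Only numpy, scipy, OpenCV 4.12 (cv2) and the standard library are available. Lean on these libraries where they do the work, as an engineer would, in place of code of your own. Each camera call takes 0.05 s, during which the arm holds its last target. There are 200 camera calls.

TASK

The green canister in the rack is empty: take the brush from its stand, run it down to the bottom of the green canister and back up until its tip nears the mouth, at least three times, and stand the brush back in its stand. Close the canisters with whichever caps lie on the worktop, each on the canister of its own colour and screwed fully home: set on its neck, a cap will mostly not take the thread until it has been turned backwards far enough to drop in; then it screws down to its stop. Leave the other things on the worktop where they are.

Things in the scene. Friction and masses are not known exactly. Their poses are not given: they have to be found in the camera images.
- green_canister: green painted canister, 64 mm diameter, 93 mm to the mouth, shoulder at 64 mm, held fast in the rack (cannot move or turn); origin at the centre of its foot, 12 mm over the worktop, z up. White neck 40 mm diameter, 50 mm over the threads, tapered at the top. Empty, to be brushed: bore 31 mm in the neck, 52 mm below the shoulder, inner floor 8 mm over the origin
- red_canister: red painted canister, 64 mm diameter, 93 mm to the mouth, shoulder at 64 mm, held fast in the rack (cannot move or turn); origin at the centre of its foot, 12 mm over the worktop, z up. White neck 40 mm diameter, 50 mm over the threads, tapered at the top. Full, closed inside by a white disc 5 mm below the mouth
- yellow_canister: yellow painted canister, 64 mm diameter, 93 mm to the mouth, shoulder at 64 mm, held fast in the rack (cannot move or turn); origin at the centre of its foot, 12 mm over the worktop, z up. White neck 40 mm diameter, 50 mm over the threads, tapered at the top. Full, closed inside by a white disc 5 mm below the mouth
- green_canister_mouth (a point): centre of the green canister's mouth. All four threads, set down: right-handed, four starts at unknown angles that differ by canister. A cap set on the neck rides on the flat thread tops: its origin is 88 mm over the canister's origin, and small stops bar it from turning clockwise. By chance its lugs may stand on the stops (92 mm) or drop straight in (78 mm)
- red_canister_mouth (a point): centre of the red canister's mouth. All four threads, finding the start: turned backwards (anticlockwise from above) under a light push down of a few N, by 80 degrees at most, the cap drops 10 mm: its origin is then 78 mm over the canister's origin, and a wall bars it from turning back further
- yellow_canister_mouth (a point): centre of the yellow canister's mouth. All four threads, screwing down: from the dropped position the cap turns clockwise, pushed down lightly, and runs down under the threads; after 50 to 75 degrees it meets the end stop, fully home, its origin about 73 mm over the canister's origin. Nothing springs back
- blue_canister: blue painted canister, 64 mm diameter, 93 mm to the mouth, shoulder at 64 mm, held fast in the rack (cannot move or turn); origin at the centre of its foot, 12 mm over the worktop, z up. White neck 40 mm diameter, 50 mm over the threads, tapered at the top. Full, closed inside by a white disc 5 mm below the mouth
- blue_cap: blue screw cap, 50 g: a cup open below, 61 mm diameter, 25 mm tall, origin at the centre of its underside, z up; four lugs inside at the lower edge leave 43 mm; radial play on the neck 1.5 mm. Grip the rim from above. None at the start means it is absent; its canister then stays open
- green_cap: green screw cap, 50 g: a cup open below, 61 mm diameter, 25 mm tall, origin at the centre of its underside, z up; four lugs inside at the lower edge leave 43 mm; radial play on the neck 1.5 mm. Grip the rim from above. Always there
- red_cap: red screw cap, 50 g: a cup open below, 61 mm diameter, 25 mm tall, origin at the centre of its underside, z up; four lugs inside at the lower edge leave 43 mm; radial play on the neck 1.5 mm. Grip the rim from above. None at the start means it is absent; its canister then stays open
- yellow_cap: yellow screw cap, 50 g: a cup open below, 61 mm diameter, 25 mm tall, origin at the centre of its underside, z up; four lugs inside at the lower edge leave 43 mm; radial play on the neck 1.5 mm. Grip the rim from above. None at the start means it is absent; its canister then stays open
- brush: canister brush, 60 g, standing upright in its stand: 165 mm long, origin at the lower tip, z up along it; blue bristle head 21 mm diameter from 0 to 68 mm over the tip, bare stem to 80 mm, round wooden handle 15 mm diameter from 80 to 165 mm; grip the handle from above, 130 to 150 mm over the tip
- brush_tip (a point): lower end of the brush, same point as its origin
- brush_stand: steel brush stand with a round foot 84 mm across, fixed, 72 mm tall, tube 40 mm outside diameter with a bore of 28 mm; origin at the centre of its foot; the brush tip rests 6 mm over it
- rack: wooden rack board, fixed, 92 x 400 x 12 mm, carrying the canisters 100 mm apart along its y axis in any order; origin at the centre of its underside
- pepper_shaker: steel pepper shaker, 58 mm diameter, 95 mm tall, bystander; origin at foot
- spice_jar: small white-capped spice jar, 47 mm diameter, 98 mm tall, bystander; origin at foot
- sauce_dish: small white dish, 67 mm diameter, 21 mm tall, bystander; origin at foot
Things that resemble listed ones, but are neither listed nor needed, are in the scene too. There is more than one size of the red_cap; the job needs the middle-sized. Several things have the shape of the blue_cap; the one meant has the colours described above.

How it is judged:
By the outcome, as a careful person would: the job done as asked, in the order asked, and still so for the second after the job is handed in, with the robot touching nothing.
Of red_cap, yellow_cap, blue_cap only 2 to 3 are there at a start; the rules pass over those that are not, and their reading is None.
At some moment in a run one of red_cap, green_cap, yellow_cap, blue_cap may be knocked a few centimetres aside while the robot is not near it.
It also fails if it takes over 210 s, if anything falls off the work surface, if the arm or the gripper's body presses on something with over 40 N, if the wrist force passes 120 N, or if a joint passes its speed limit or range.

## Working session

There is one attempt and no reset: what is moved stays moved. The work goes in short steps, Python scripts to look and compute and a tool call to move; the robot and the scene stay as the last step left them, time stands still between calls to the robot, and variables do not carry over. Pictures are saved under pics/ and viewed, at most 14 in all, crops included, and the job is handed in when it is done.

Besides the shell and the picture viewer there is one more tool, called after ">>>" as name(argument=value, ...), one argument or row to a line, values as JSON. send_rows: Moves the arm, as the interface text tells. Its arguments: {"type":"object","properties":{"targets":{"type":"array"},"force":{"type":"number"}},"required":["targets"]}

```bash
ls; mkdir -p pics; python3 - <<'E'
from plant import bot, vision
import cv2, numpy as np
for c in ("scene","top"):
    im=vision.read_camera(c); cv2.imwrite(f"pics/{c}0.png",im)
    i=vision.camera_info(c); print(c,i['fx'],i['cx'],np.round(np.linalg.inv(i['camera_from_world']),3).tolist())
for l in "green_canister red_canister yellow_canister blue_canister green_cap red_cap yellow_cap blue_cap brush brush_stand rack pepper_shaker spice_jar sauce_dish".split():
    for c in ("scene","top"):
        print(l,c,[(np.round(d['centre'],3).tolist(),round(d['p'],2)) for d in vision.landmark_of(c,l)[:5]])
s=bot.sense(); print({k:np.round(v,3).tolist() for k,v in s.items()})
E
```

```text
pics
scene 510.1755837433908 316.87378035360075 [[0.459, 0.387, -0.8, 1.546], [0.888, -0.175, 0.425, -0.51], [0.025, -0.905, -0.424, 0.638], [0.0, 0.0, 0.0, 1.0]]
top 475.34573880095746 317.12883035572105 [[-0.0, -0.995, 0.103, 0.398], [-1.0, 0.0, 0.001, 0.014], [-0.001, -0.103, -0.995, 1.466], [0.0, 0.0, 0.0, 1.0]]
green_canister scene [([0.643, -0.14, 0.013], 0.98)]
green_canister top [([0.636, -0.139, 0.012], 0.65)]
red_canister scene [([0.649, 0.156, 0.014], 0.66)]
red_canister top [([0.645, 0.155, 0.013], 0.65), ([0.644, 0.054, 0.106], 0.2)]
yellow_canister scene [([0.648, 0.059, 0.013], 0.72), ([0.638, -0.145, 0.104], 0.44)]
yellow_canister top [([0.643, 0.056, 0.017], 0.83), ([0.647, -0.041, 0.011], 0.67), ([0.648, 0.284, -0.001], 0.46)]
blue_canister scene [([0.646, -0.042, 0.012], 0.69), ([0.489, 0.014, 0.002], 0.22)]
blue_canister top [([0.646, -0.042, 0.013], 0.61)]
green_cap scene [([0.486, -0.206, 0.003], 0.8)]
green_cap top [([0.487, -0.203, -0.0], 0.76)]
red_cap scene [([0.365, -0.178, 0.001], 0.87), ([0.488, 0.015, -0.0], 0.7), ([0.393, 0.011, 0.004], 0.45)]
red_cap t
[... 799 characters left out ...]
-0.004], 0.79), ([0.638, -0.139, 0.013], 0.36), ([0.499, 0.281, 0.005], 0.35)]
spice_jar scene [([0.642, 0.283, -0.009], 0.57), ([0.645, -0.042, 0.013], 0.52)]
spice_jar top [([0.646, 0.283, -0.001], 0.58)]
sauce_dish scene [([0.426, 0.382, -0.0], 0.55)]
sauce_dish top [([0.432, 0.386, -0.001], 0.74), ([0.5, 0.28, -0.001], 0.3)]
{'time': 1.5, 'joint_positions': [-1.238, 0.307, 1.506, 0.0, 1.328, -0.073], 'qvel': [-0.001, 0.0, -0.002, 0.003, 0.0, -0.001], 'joint_efforts': [0.001, -45.748, -25.232, 0.0, 0.001, 0.0], 'ee_pos': [0.227, -0.528, 0.231], 'tool_rot': [-3.142, -0.0, 0.407], 'ft_force': [0.892, 1.037, -0.189], 'torque': [-0.029, 0.042, -0.003], 'grasp_force': 0.0, 'finger_gap': 1.003}
```

View pics/scene0.png

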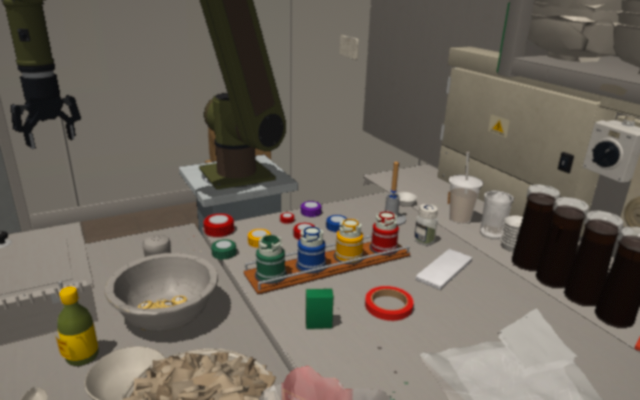

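View pics/top0.png

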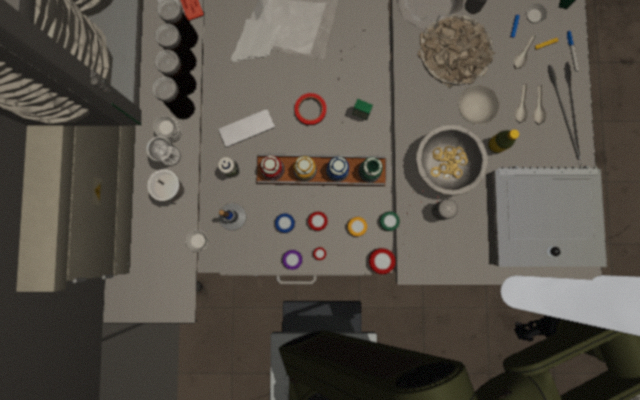

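The top picture shows three red caps: large at (382,260), small at (319,253) and middle at (317,220). The blue cap is at (285,222), with a purple look-alike at (292,260). Yellow is at (357,226), green at (389,220) and the brush in its stand at (228,215). The middle red and the plain blue fit the description, and I'll check both with one enlarged crop and their sizes.

```bash
cat > h.py <<'E'
from plant import bot, vision
import cv2, numpy as np
def pix(c,p):
    i=vision.camera_info(c); q=i['camera_from_world']@np.r_[p,1]; return i['fx']*q[0]/q[2]+i['cx'], i['fy']*q[1]/q[2]+i['cy']
def ray(c,u,v,z):
    i=vision.camera_info(c); T=np.linalg.inv(i['camera_from_world'])
    d=T[:3,:3]@[(u-i['cx'])/i['fx'],(v-i['cy'])/i['fy'],1]; o=T[:3,3]; return o+d*(z-o[2])/d[2]
HUE=dict(green=(50,90),yellow=(14,30),blue=(100,118),purple=(122,150),red=(170,190))
def blobs(im,col,lo=90):
    h=cv2.cvtColor(im,cv2.COLOR_BGR2HSV); H=h[...,0].astype(int)
    a,b=HUE[col]; m=((H>=a)&(H<=b))|((H+180>=a)&(H+180<=b))
    m=(m&(h[...,1]>lo)&(h[...,2]>50)).astype(np.uint8)
    cs,_=cv2.findContours(m,cv2.RETR_EXTERNAL,cv2.CHAIN_APPROX_NONE)
    return [cv2.minEnclosingCircle(c) for c in cs if cv2.contourArea(c)>25]
def state():
    s=bot.sense(); print('t',round(s['time'],2),'p',np.round(np.array(s['ee_pos'])*1000,1),'rpy',np.round(np.degrees(s['tool_rot']),2),'F',np.round(s['ft_force'],1),'gap',round(s['finger_gap'],3),'gf',round(s['grasp_force'],1)); return s
def go(x,y,z,yaw=None):
    s=state(); from scipy.spatial.transform import Rotation as R
    r=R.from_euler('xyz',s['tool_rot']); d=r.inv().apply(np.array([x,y,z])-np.array(s['ee_pos'])*1000)
    w=0 if yaw is None else -(yaw-np.degrees(s['tool_rot'][2])); print('shift',np.round(d,1),'wz',round(w,1))
E
python3 - <<'E'
from h import *
im=cv2.imread('pics/top0.png')
cv2.imwrite('pics/crop0.png',cv2.resize(im[195:280,215:405],None,fx=4,fy=4,interpolation=cv2.INTER_CUBIC))
for c in HUE:
    for (u,v),r in blobs(im,c):
        if 150<u<410 and 140<v<280:
            print(c,round(u,1),round(v,1),'r',round(r,1),'cap z25',np.round(ray('top',u,v,.025)*1000)[:2],'diam mm',round(2*r/475*1440))
for l in ['green','red','yellow','blue']:
    print(l,[np.round(vision.landmark_of(c,l+'_canister_mouth')[0]['centre'],4).tolist() for c in ('scene','top') if vision.landmark_of(c,l+'_canister_mouth')])
go(500,-300,330,90)
E
```

```text
green 389.2 221.0 r 9.3 cap z25 [ 485. -203.] diam mm 56
yellow 356.8 226.2 r 10.5 cap z25 [ 470. -104.] diam mm 64
yellow 304.4 166.7 r 12.4 cap z25 [652.  55.] diam mm 75
blue 284.3 222.9 r 9.5 cap z25 [480. 116.] diam mm 58
purple 292.0 259.5 r 9.7 cap z25 [370.  92.] diam mm 59
red 381.9 260.8 r 14.1 cap z25 [ 366. -179.] diam mm 85
red 319.3 253.3 r 6.8 cap z25 [388.  10.] diam mm 41
red 317.0 220.6 r 10.3 cap z25 [487.  16.] diam mm 62
red 271.0 167.0 r 13.9 cap z25 [652. 158.] diam mm 84
green [[0.6403, -0.1393, 0.1044], [0.6454, -0.1461, 0.104]]
red [[0.6472, 0.1571, 0.1076], [0.6502, 0.1563, 0.1043]]
yellow [[0.6472, 0.058, 0.1012], [0.6423, 0.0576, 0.1047]]Traceback (most recent call last):
  File "<stdin>", line 9, in <module>
ValueError: it knows: blue_canister, blue_cap, brush, brush_stand, brush_tip, green_canister, green_canister_mouth, green_cap, pepper_shaker, rack, red_canister, red_canister_mouth, red_cap, sauce_dish, spice_jar
```

View pics/crop0.png

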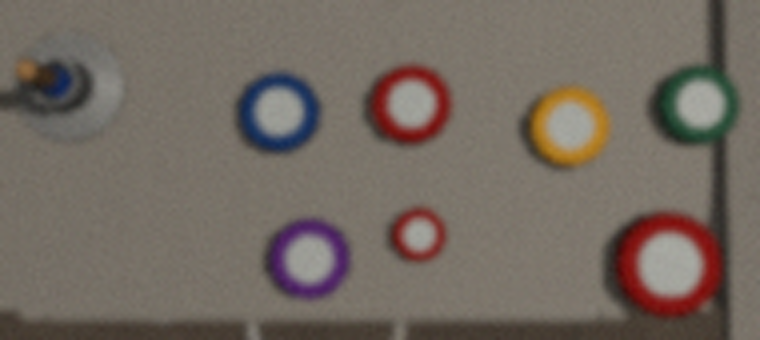

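The crop confirms it. The blue cap at (285,222) is plain blue, while (292,260) is purple. Of the red caps, the one at (317,220) is the middle size at about 62 mm. The brush stands upright. Moving now.

>>> send_rows(
  targets=[
    {"z": -100, "wz": -66.7, "claw": 1},
    {"z": -100, "wz": -66.7, "claw": 1},
    {"z": -100, "wz": -66.7, "claw": 1},
    {"z": -100, "wz": -66.7, "claw": 1},
    {"z": -100, "wz": -66.7, "claw": 1},
    {"z": -100, "wz": -66.7, "claw": 1},
    {"z": -100, "wz": -66.7, "claw": 1},
    {"z": -100, "wz": -66.7, "claw": 1},
    {"z": -100, "wz": -66.7, "claw": 1},
    {"z": -100, "wz": -66.7, "claw": 1},
  ],
)

```text
schema error: expected keys x, y, z, wx, wy, wz, claw
```

>>> send_rows(
  targets=[
    {"x": 278, "y": 273, "claw": 1},
    {"x": 278, "y": 273, "claw": 1},
    {"x": 278, "y": 273, "claw": 1},
    {"x": 278, "y": 273, "claw": 1},
    {"x": 278, "y": 273, "claw": 1},
    {"x": 278, "y": 273, "claw": 1},
    {"x": 278, "y": 273, "claw": 1},
    {"x": 278, "y": 273, "claw": 1},
    {"x": 278, "y": 273, "claw": 1},
    {"x": 278, "y": 273, "claw": 1},
  ],
)

```text
schema error: expected keys x, y, z, wx, wy, wz, claw
```

>>> send_rows(
  targets=[
    {"x": 300, "claw": 1},
    {"x": 300, "claw": 1},
    {"x": 300, "claw": 1},
    {"x": 300, "claw": 1},
    {"x": 300, "claw": 1},
    {"x": 300, "claw": 1},
    {"x": 300, "claw": 1},
    {"x": 300, "claw": 1},
    {"x": 300, "claw": 1},
    {"x": 300, "claw": 1},
  ],
)

```text
schema error: expected keys x, y, z, wx, wy, wz, claw
```

```bash
python3 - <<'E'
from h import *
N=['green_canister','red_canister','yellow_canister','blue_canister','green_canister_mouth','red_canister_mouth','brush_stand','brush','brush_tip']
for l in N:
    out=[]
    for c in ('scene','top'):
      for k in range(2):
        vision.read_camera(c)
        d=vision.landmark_of(c,l)
        if d: out.append(np.round(np.array(d[0]['centre'])*1000,1).tolist()+[round(d[0]['p'],2)])
    print(l,out)
go(499,281,300,90)
E
```

```text
green_canister [[641.6, -140.4, 14.5, 0.6], [642.4, -144.3, 13.8, 0.97], [636.8, -142.0, 9.5, 0.97], [637.7, -145.0, 13.6, 0.6]]
red_canister [[648.4, 155.2, 13.2, 0.88], [646.1, 155.7, 12.8, 0.69], [646.6, 153.4, 12.9, 0.63], [647.1, 157.7, 13.2, 0.58]]
yellow_canister [[645.6, 56.1, 9.4, 0.68], [648.2, 56.1, 9.2, 0.7], [643.2, 57.3, 14.8, 0.56], [643.8, 54.8, 13.8, 0.68]]
blue_canister [[643.7, -41.9, 12.3, 0.83], [644.7, -41.2, 12.5, 0.62], [645.4, -41.1, 12.1, 0.62], [645.9, -40.6, 12.6, 0.95]]
green_canister_mouth [[636.5, -142.6, 100.0, 0.64], [639.6, -140.9, 103.5, 0.82], [641.3, -145.6, 105.1, 0.85], [643.8, -146.7, 103.4, 0.73]]
red_canister_mouth [[645.6, 154.0, 110.6, 0.94], [646.5, 154.4, 108.6, 0.59], [649.5, 153.3, 102.6, 0.92], [652.5, 155.4, 104.7, 0.68]]
brush_stand [[499.8, 281.3, 3.0, 0.9], [643.4, -41.9, 12.3, 0.38], [499.4, 282.5, 0.9, 0.56], [503.1, 280.9, -0.5, 0.89]]
brush [[639.8, 4.4, -0.1, 0.39], [639.6, -143.2, 102.4, 0.66], [501.0, 282.7, 5.1, 0.55], [502.1, 280.5, 6.2, 0.63]]
brush_tip [[487.0, 15.2, 2.5, 0.58], [644.2, -41.8, 10.4, 0.7], [504.0, 279.5, 2.5, 0.55], [501.9, 278.8, 3.2, 0.56]]
t 5.7 p [ 227.5 -528.1  231.3] rpy [-179.99   -0.     23.31] F [ 0.2 -0.   0.3] gap 1.001 gf 0.0
shift [ 569.5 -635.6  -68.7] wz -66.7
```

>>> send_rows(
  targets=[
    {"x": 0, "y": 0, "z": -100, "wx": 0, "wy": 0, "wz": -66.7, "claw": 1},
    {"x": 0, "y": 0, "z": -100, "wx": 0, "wy": 0, "wz": -66.7, "claw": 1},
    {"x": 0, "y": 0, "z": -100, "wx": 0, "wy": 0, "wz": -66.7, "claw": 1},
    {"x": 0, "y": 0, "z": -100, "wx": 0, "wy": 0, "wz": -66.7, "claw": 1},
    {"x": 0, "y": 0, "z": -100, "wx": 0, "wy": 0, "wz": -66.7, "claw": 1},
    {"x": 0, "y": 0, "z": -100, "wx": 0, "wy": 0, "wz": -66.7, "claw": 1},
    {"x": 0, "y": 0, "z": -100, "wx": 0, "wy": 0, "wz": -66.7, "claw": 1},
    {"x": 0, "y": 0, "z": -100, "wx": 0, "wy": 0, "wz": -66.7, "claw": 1},
    {"x": 0, "y": 0, "z": -100, "wx": 0, "wy": 0, "wz": -66.7, "claw": 1},
    {"x": 0, "y": 0, "z": -100, "wx": 0, "wy": 0, "wz": -66.7, "claw": 1},
  ],
)

```text
time: 6.53
ee_pos: [0.2275, -0.528, 0.3313]
tool_rot: [-3.142, -0.0, 1.576]
ft_force: [-0.2, -0.5, -0.4]
finger_gap: 0.999
grasp_force: 0.0
```

>>> send_rows(
  targets=[
    {"x": 278, "y": 273, "z": 0, "wx": 0, "wy": 0, "wz": 0, "claw": 1},
    {"x": 278, "y": 273, "z": 0, "wx": 0, "wy": 0, "wz": 0, "claw": 1},
    {"x": 278, "y": 273, "z": 0, "wx": 0, "wy": 0, "wz": 0, "claw": 1},
    {"x": 278, "y": 273, "z": 0, "wx": 0, "wy": 0, "wz": 0, "claw": 1},
    {"x": 278, "y": 273, "z": 0, "wx": 0, "wy": 0, "wz": 0, "claw": 1},
    {"x": 278, "y": 273, "z": 0, "wx": 0, "wy": 0, "wz": 0, "claw": 1},
    {"x": 278, "y": 273, "z": 0, "wx": 0, "wy": 0, "wz": 0, "claw": 1},
    {"x": 278, "y": 273, "z": 0, "wx": 0, "wy": 0, "wz": 0, "claw": 1},
    {"x": 278, "y": 273, "z": 0, "wx": 0, "wy": 0, "wz": 0, "claw": 1},
    {"x": 278, "y": 273, "z": 0, "wx": 0, "wy": 0, "wz": 0, "claw": 1},
  ],
)

```text
time: 7.37
ee_pos: [0.5038, -0.2459, 0.3313]
tool_rot: [3.139, -0.002, 1.575]
ft_force: [-1.0, 0.4, 0.8]
finger_gap: 1.0
grasp_force: 0.0
```

>>> send_rows(
  targets=[
    {"x": 300, "y": 0, "z": 0, "wx": 0, "wy": 0, "wz": 0, "claw": 1},
    {"x": 300, "y": 0, "z": 0, "wx": 0, "wy": 0, "wz": 0, "claw": 1},
    {"x": 300, "y": 0, "z": 0, "wx": 0, "wy": 0, "wz": 0, "claw": 1},
    {"x": 300, "y": 0, "z": 0, "wx": 0, "wy": 0, "wz": 0, "claw": 1},
    {"x": 300, "y": 0, "z": 0, "wx": 0, "wy": 0, "wz": 0, "claw": 1},
    {"x": 300, "y": 0, "z": 0, "wx": 0, "wy": 0, "wz": 0, "claw": 1},
    {"x": 300, "y": 0, "z": 0, "wx": 0, "wy": 0, "wz": 0, "claw": 1},
    {"x": 300, "y": 0, "z": 0, "wx": 0, "wy": 0, "wz": 0, "claw": 1},
    {"x": 300, "y": 0, "z": 0, "wx": 0, "wy": 0, "wz": 0, "claw": 1},
    {"x": 300, "y": 0, "z": 0, "wx": 0, "wy": 0, "wz": 0, "claw": 1},
  ],
)

```text
time: 8.2
ee_pos: [0.5004, 0.0498, 0.3313]
tool_rot: [3.142, 0.001, 1.573]
ft_force: [-0.4, 0.2, 0.7]
finger_gap: 1.001
grasp_force: 0.0
```

```bash
python3 -c "
from h import *
go(500.5,281,127,90)"
```

```text
t 8.2 p [500.4  49.8 331.3] rpy [1.800e+02 7.000e-02 9.011e+01] F [-0.4  0.2  0.7] gap 1.001 gf 0.0
shift [231.4   0.6 204.1] wz 0.1
```

>>> send_rows(
  targets=[
    {"x": 231, "y": 0, "z": 100, "wx": 0, "wy": 0, "wz": 0, "claw": 1},
    {"x": 231, "y": 0, "z": 100, "wx": 0, "wy": 0, "wz": 0, "claw": 1},
    {"x": 231, "y": 0, "z": 100, "wx": 0, "wy": 0, "wz": 0, "claw": 1},
    {"x": 231, "y": 0, "z": 100, "wx": 0, "wy": 0, "wz": 0, "claw": 1},
    {"x": 231, "y": 0, "z": 100, "wx": 0, "wy": 0, "wz": 0, "claw": 1},
    {"x": 231, "y": 0, "z": 100, "wx": 0, "wy": 0, "wz": 0, "claw": 1},
    {"x": 231, "y": 0, "z": 100, "wx": 0, "wy": 0, "wz": 0, "claw": 1},
    {"x": 231, "y": 0, "z": 100, "wx": 0, "wy": 0, "wz": 0, "claw": 1},
    {"x": 231, "y": 0, "z": 130, "wx": 0, "wy": 0, "wz": 0, "claw": 1},
    {"x": 231, "y": 0, "z": 130, "wx": 0, "wy": 0, "wz": 0, "claw": 1},
  ],
)

```text
time: 9.03
ee_pos: [0.499, 0.2774, 0.1981]
tool_rot: [-3.136, 0.004, 1.569]
ft_force: [-1.9, -1.3, -0.8]
finger_gap: 0.996
grasp_force: 0.0
```

>>> send_rows(
  targets=[
    {"x": 0, "y": 0, "z": 20, "wx": 0, "wy": 0, "wz": 0, "claw": 0.5},
    {"x": 0, "y": 0, "z": 40, "wx": 0, "wy": 0, "wz": 0, "claw": 0.5},
    {"x": 0, "y": 0, "z": 60, "wx": 0, "wy": 0, "wz": 0, "claw": 0.5},
    {"x": 0, "y": 0, "z": 74, "wx": 0, "wy": 0, "wz": 0, "claw": 0.5},
    {"x": 0, "y": 0, "z": 74, "wx": 0, "wy": 0, "wz": 0, "claw": 0},
    {"x": 0, "y": 0, "z": 74, "wx": 0, "wy": 0, "wz": 0, "claw": -1},
    {"x": 0, "y": 0, "z": 74, "wx": 0, "wy": 0, "wz": 0, "claw": -1},
    {"x": 0, "y": 0, "z": 74, "wx": 0, "wy": 0, "wz": 0, "claw": -1},
    {"x": 0, "y": 0, "z": 74, "wx": 0, "wy": 0, "wz": 0, "claw": -1},
    {"x": 0, "y": 0, "z": 74, "wx": 0, "wy": 0, "wz": 0, "claw": -1},
  ],
  force=40,
)

```text
time: 9.87
ee_pos: [0.5015, 0.2812, 0.129]
tool_rot: [3.139, -0.001, 1.571]
ft_force: [0.5, -0.9, 5.6]
finger_gap: 0.164
grasp_force: 39.2
```

>>> send_rows(
  targets=[
    {"x": 0, "y": 0, "z": 0, "wx": 0, "wy": 0, "wz": 0, "claw": -1},
    {"x": 0, "y": 0, "z": 0, "wx": 0, "wy": 0, "wz": 0, "claw": -1},
    {"x": 0, "y": 0, "z": 0, "wx": 0, "wy": 0, "wz": 0, "claw": -1},
    {"x": 0, "y": 0, "z": 0, "wx": 0, "wy": 0, "wz": 0, "claw": -1},
    {"x": 0, "y": 0, "z": 0, "wx": 0, "wy": 0, "wz": 0, "claw": -1},
    {"x": 0, "y": 0, "z": 0, "wx": 0, "wy": 0, "wz": 0, "claw": -1},
    {"x": 0, "y": 0, "z": 0, "wx": 0, "wy": 0, "wz": 0, "claw": -1},
    {"x": 0, "y": 0, "z": 0, "wx": 0, "wy": 0, "wz": 0, "claw": -1},
    {"x": 0, "y": 0, "z": 0, "wx": 0, "wy": 0, "wz": 0, "claw": -1},
    {"x": 0, "y": 0, "z": 0, "wx": 0, "wy": 0, "wz": 0, "claw": -1},
  ],
)

```text
time: 10.7
ee_pos: [0.5015, 0.2814, 0.1289]
tool_rot: [3.138, -0.001, 1.572]
ft_force: [-0.4, -1.5, 6.9]
finger_gap: 0.167
grasp_force: 39.4
```

>>> send_rows(
  targets=[
    {"x": 0, "y": 0, "z": -30, "wx": 0, "wy": 0, "wz": 0, "claw": -1},
    {"x": 0, "y": 0, "z": -60, "wx": 0, "wy": 0, "wz": 0, "claw": -1},
    {"x": 0, "y": 0, "z": -90, "wx": 0, "wy": 0, "wz": 0, "claw": -1},
    {"x": 0, "y": 0, "z": -120, "wx": 0, "wy": 0, "wz": 0, "claw": -1},
    {"x": 0, "y": 0, "z": -130, "wx": 0, "wy": 0, "wz": 0, "claw": -1},
    {"x": 0, "y": 0, "z": -130, "wx": 0, "wy": 0, "wz": 0, "claw": -1},
    {"x": -30, "y": 10, "z": -130, "wx": 0, "wy": 0, "wz": 0, "claw": -1},
    {"x": -60, "y": 20, "z": -130, "wx": 0, "wy": 0, "wz": 0, "claw": -1},
    {"x": -90, "y": 30, "z": -130, "wx": 0, "wy": 0, "wz": 0, "claw": -1},
    {"x": -120, "y": 40, "z": -130, "wx": 0, "wy": 0, "wz": 0, "claw": -1},
  ],
)

```text
time: 11.53
ee_pos: [0.5391, 0.1598, 0.2547]
tool_rot: [-3.137, 0.001, 1.572]
ft_force: [0.2, 0.5, -0.6]
finger_gap: 0.167
grasp_force: 39.4
```

>>> send_rows(
  targets=[
    {"x": -35, "y": 12, "z": 0, "wx": 0, "wy": 0, "wz": 0, "claw": -1},
    {"x": -70, "y": 24, "z": 0, "wx": 0, "wy": 0, "wz": 0, "claw": -1},
    {"x": -105, "y": 36, "z": 0, "wx": 0, "wy": 0, "wz": 0, "claw": -1},
    {"x": -140, "y": 48, "z": 0, "wx": 0, "wy": 0, "wz": 0, "claw": -1},
    {"x": -175, "y": 60, "z": 0, "wx": 0, "wy": 0, "wz": 0, "claw": -1},
    {"x": -210, "y": 72, "z": 0, "wx": 0, "wy": 0, "wz": 0, "claw": -1},
    {"x": -245, "y": 84, "z": 0, "wx": 0, "wy": 0, "wz": 0, "claw": -1},
    {"x": -275, "y": 94, "z": 0, "wx": 0, "wy": 0, "wz": 0, "claw": -1},
    {"x": -295, "y": 100, "z": 0, "wx": 0, "wy": 0, "wz": 0, "claw": -1},
    {"x": -304, "y": 101, "z": 0, "wx": 0, "wy": 0, "wz": 0, "claw": -1},
  ],
)

```text
time: 12.37
ee_pos: [0.6412, -0.1462, 0.2539]
tool_rot: [-3.138, -0.0, 1.568]
ft_force: [-0.8, 0.1, -0.6]
finger_gap: 0.162
grasp_force: 39.4
```

>>> send_rows(
  targets=[
    {"x": 0, "y": 0, "z": 0, "wx": 0, "wy": 0, "wz": 0, "claw": -1},
    {"x": 0, "y": 0, "z": 0, "wx": 0, "wy": 0, "wz": 0, "claw": -1},
    {"x": 0, "y": 0, "z": 0, "wx": 0, "wy": 0, "wz": 0, "claw": -1},
    {"x": 0, "y": 0, "z": 0, "wx": 0, "wy": 0, "wz": 0, "claw": -1},
    {"x": 0, "y": 0, "z": 0, "wx": 0, "wy": 0, "wz": 0, "claw": -1},
    {"x": 0, "y": 0, "z": 0, "wx": 0, "wy": 0, "wz": 0, "claw": -1},
    {"x": 0, "y": 0, "z": 0, "wx": 0, "wy": 0, "wz": 0, "claw": -1},
    {"x": 0, "y": 0, "z": 0, "wx": 0, "wy": 0, "wz": 0, "claw": -1},
    {"x": 0, "y": 0, "z": 0, "wx": 0, "wy": 0, "wz": 0, "claw": -1},
    {"x": 0, "y": 0, "z": 0, "wx": 0, "wy": 0, "wz": 0, "claw": -1},
  ],
)

```text
time: 13.2
ee_pos: [0.6415, -0.143, 0.2574]
tool_rot: [3.141, 0.0, 1.571]
ft_force: [-0.4, -0.1, -0.4]
finger_gap: 0.163
grasp_force: 39.4
```

```bash
python3 - <<'E'
from h import *
s=state(); p=np.array(s['ee_pos'])-[0,0,.123]
a=vision.read_camera('scene'); b=vision.read_camera('top')
def crop(c,im,w,h,f):
    u,v=map(int,pix(c,p)); print(c,pix(c,p)); return cv2.resize(im[v-h:v+h,u-w:u+w],None,fx=f,fy=f,interpolation=cv2.INTER_CUBIC)
print('mouth px',pix('scene',[.6415,-.143,.105]))
cv2.imwrite('pics/b1.png',np.hstack([crop('scene',a,48,60,4),crop('top',b,48,60,4)]))
for c in('scene','top'): print([(np.round(d['centre'],3).tolist(),round(d['p'],2)) for d in vision.landmark_of(c,'brush_tip')])
go(641.5,-143,230,90)
E
```

```text
t 13.2 p [ 641.5 -143.   257.4] rpy [179.99   0.    90.01] F [-0.4 -0.1 -0.4] gap 0.163 gf 39.4
mouth px (np.float64(269.6352650116557), np.float64(237.92237454651286))
scene (np.float64(269.4459717588428), np.float64(225.8527514605377))
top (np.float64(373.0836152060503), np.float64(163.78399652363737))
[([0.643, -0.144, 0.134], 0.81), ([0.641, -0.142, 0.011], 0.64), ([0.645, 0.281, -0.008], 0.62)]
[([0.64, -0.144, 0.133], 0.57)]
t 13.4 p [ 641.4 -143.1  257.3] rpy [-180.   -0.   90.] F [ 0.6  0.6 -0.5] gap 0.161 gf 39.4
shift [ 0.1  0.1 27.3] wz -0.0
```

View pics/b1.png

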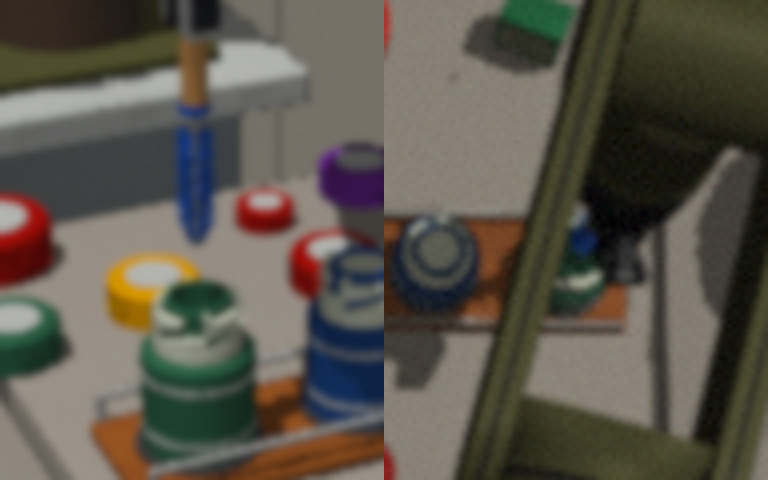

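The brush hangs straight. Its tip is at crop (196,240), right over the mouth at crop (200,295). I'll insert it now.

>>> send_rows(
  targets=[
    {"x": 0, "y": 0, "z": 10, "wx": 0, "wy": 0, "wz": 0, "claw": -1},
    {"x": 0, "y": 0, "z": 20, "wx": 0, "wy": 0, "wz": 0, "claw": -1},
    {"x": 0, "y": 0, "z": 28, "wx": 0, "wy": 0, "wz": 0, "claw": -1},
    {"x": 0, "y": 0, "z": 34, "wx": 0, "wy": 0, "wz": 0, "claw": -1},
    {"x": 0, "y": 0, "z": 40, "wx": 0, "wy": 0, "wz": 0, "claw": -1},
    {"x": 0, "y": 0, "z": 46, "wx": 0, "wy": 0, "wz": 0, "claw": -1},
    {"x": 0, "y": 0, "z": 52, "wx": 0, "wy": 0, "wz": 0, "claw": -1},
    {"x": 0, "y": 0, "z": 58, "wx": 0, "wy": 0, "wz": 0, "claw": -1},
    {"x": 0, "y": 0, "z": 60, "wx": 0, "wy": 0, "wz": 0, "claw": -1},
    {"x": 0, "y": 0, "z": 60, "wx": 0, "wy": 0, "wz": 0, "claw": -1},
  ],
)

```text
time: 14.23
ee_pos: [0.641, -0.1429, 0.1964]
tool_rot: [-3.14, -0.0, 1.571]
ft_force: [-0.1, -0.2, -0.1]
finger_gap: 0.165
grasp_force: 39.4
```

>>> send_rows(
  targets=[
    {"x": 0, "y": 0, "z": 10, "wx": 0, "wy": 0, "wz": 0, "claw": -1},
    {"x": 0, "y": 0, "z": 20, "wx": 0, "wy": 0, "wz": 0, "claw": -1},
    {"x": 0, "y": 0, "z": 30, "wx": 0, "wy": 0, "wz": 0, "claw": -1},
    {"x": 0, "y": 0, "z": 38, "wx": 0, "wy": 0, "wz": 0, "claw": -1},
    {"x": 0, "y": 0, "z": 44, "wx": 0, "wy": 0, "wz": 0, "claw": -1},
    {"x": 0, "y": 0, "z": 48, "wx": 0, "wy": 0, "wz": 0, "claw": -1},
    {"x": 0, "y": 0, "z": 51, "wx": 0, "wy": 0, "wz": 0, "claw": -1},
    {"x": 0, "y": 0, "z": 54, "wx": 0, "wy": 0, "wz": 0, "claw": -1},
    {"x": 0, "y": 0, "z": 55, "wx": 0, "wy": 0, "wz": 0, "claw": -1},
    {"x": 0, "y": 0, "z": 55, "wx": 0, "wy": 0, "wz": 0, "claw": -1},
  ],
)

```text
time: 15.07
ee_pos: [0.6418, -0.1432, 0.1431]
tool_rot: [3.141, 0.0, 1.571]
ft_force: [-0.7, -0.8, 1.8]
finger_gap: 0.159
grasp_force: 39.9
```

>>> send_rows(
  targets=[
    {"x": 0, "y": 0, "z": -25, "wx": 0, "wy": 0, "wz": 0, "claw": -1},
    {"x": 0, "y": 0, "z": -50, "wx": 0, "wy": 0, "wz": 0, "claw": -1},
    {"x": 0, "y": 0, "z": -72, "wx": 0, "wy": 0, "wz": 0, "claw": -1},
    {"x": 0, "y": 0, "z": -80, "wx": 0, "wy": 0, "wz": 0, "claw": -1},
    {"x": 0, "y": 0, "z": -80, "wx": 0, "wy": 0, "wz": 0, "claw": -1},
    {"x": 0, "y": 0, "z": -60, "wx": 0, "wy": 0, "wz": 0, "claw": -1},
    {"x": 0, "y": 0, "z": -35, "wx": 0, "wy": 0, "wz": 0, "claw": -1},
    {"x": 0, "y": 0, "z": -12, "wx": 0, "wy": 0, "wz": 0, "claw": -1},
    {"x": 0, "y": 0, "z": 0, "wx": 0, "wy": 0, "wz": 0, "claw": -1},
    {"x": 0, "y": 0, "z": 0, "wx": 0, "wy": 0, "wz": 0, "claw": -1},
  ],
)

```text
time: 15.9
ee_pos: [0.6416, -0.1431, 0.1415]
tool_rot: [3.141, 0.0, 1.571]
ft_force: [0.5, 0.6, 2.3]
finger_gap: 0.164
grasp_force: 40.0
```

>>> send_rows(
  targets=[
    {"x": 0, "y": 0, "z": -25, "wx": 0, "wy": 0, "wz": 0, "claw": -1},
    {"x": 0, "y": 0, "z": -50, "wx": 0, "wy": 0, "wz": 0, "claw": -1},
    {"x": 0, "y": 0, "z": -72, "wx": 0, "wy": 0, "wz": 0, "claw": -1},
    {"x": 0, "y": 0, "z": -80, "wx": 0, "wy": 0, "wz": 0, "claw": -1},
    {"x": 0, "y": 0, "z": -80, "wx": 0, "wy": 0, "wz": 0, "claw": -1},
    {"x": 0, "y": 0, "z": -60, "wx": 0, "wy": 0, "wz": 0, "claw": -1},
    {"x": 0, "y": 0, "z": -35, "wx": 0, "wy": 0, "wz": 0, "claw": -1},
    {"x": 0, "y": 0, "z": -12, "wx": 0, "wy": 0, "wz": 0, "claw": -1},
    {"x": 0, "y": 0, "z": 0, "wx": 0, "wy": 0, "wz": 0, "claw": -1},
    {"x": 0, "y": 0, "z": 0, "wx": 0, "wy": 0, "wz": 0, "claw": -1},
  ],
)

```text
time: 16.73
ee_pos: [0.6407, -0.1429, 0.1406]
tool_rot: [-3.139, -0.0, 1.571]
ft_force: [0.3, -2.1, 3.0]
finger_gap: 0.165
grasp_force: 39.9
```

>>> send_rows(
  targets=[
    {"x": 0, "y": 0, "z": -25, "wx": 0, "wy": 0, "wz": 0, "claw": -1},
    {"x": 0, "y": 0, "z": -50, "wx": 0, "wy": 0, "wz": 0, "claw": -1},
    {"x": 0, "y": 0, "z": -72, "wx": 0, "wy": 0, "wz": 0, "claw": -1},
    {"x": 0, "y": 0, "z": -80, "wx": 0, "wy": 0, "wz": 0, "claw": -1},
    {"x": 0, "y": 0, "z": -80, "wx": 0, "wy": 0, "wz": 0, "claw": -1},
    {"x": 0, "y": 0, "z": -60, "wx": 0, "wy": 0, "wz": 0, "claw": -1},
    {"x": 0, "y": 0, "z": -35, "wx": 0, "wy": 0, "wz": 0, "claw": -1},
    {"x": 0, "y": 0, "z": -12, "wx": 0, "wy": 0, "wz": 0, "claw": -1},
    {"x": 0, "y": 0, "z": 0, "wx": 0, "wy": 0, "wz": 0, "claw": -1},
    {"x": 0, "y": 0, "z": 0, "wx": 0, "wy": 0, "wz": 0, "claw": -1},
  ],
)

```text
time: 17.57
ee_pos: [0.6402, -0.1428, 0.1397]
tool_rot: [-3.138, -0.001, 1.571]
ft_force: [-0.0, 0.2, -0.6]
finger_gap: 0.158
grasp_force: 39.9
```

>>> send_rows(
  targets=[
    {"x": 0, "y": 0, "z": -20, "wx": 0, "wy": 0, "wz": 0, "claw": -1},
    {"x": 0, "y": 0, "z": -40, "wx": 0, "wy": 0, "wz": 0, "claw": -1},
    {"x": 0, "y": 0, "z": -60, "wx": 0, "wy": 0, "wz": 0, "claw": -1},
    {"x": 0, "y": 0, "z": -80, "wx": 0, "wy": 0, "wz": 0, "claw": -1},
    {"x": 0, "y": 0, "z": -100, "wx": 0, "wy": 0, "wz": 0, "claw": -1},
    {"x": 0, "y": 0, "z": -115, "wx": 0, "wy": 0, "wz": 0, "claw": -1},
    {"x": 0, "y": 0, "z": -115, "wx": 0, "wy": 0, "wz": 0, "claw": -1},
    {"x": 0, "y": 0, "z": -115, "wx": 0, "wy": 0, "wz": 0, "claw": -1},
    {"x": 0, "y": 0, "z": -115, "wx": 0, "wy": 0, "wz": 0, "claw": -1},
    {"x": 0, "y": 0, "z": -115, "wx": 0, "wy": 0, "wz": 0, "claw": -1},
  ],
)

```text
time: 18.4
ee_pos: [0.6402, -0.1427, 0.2548]
tool_rot: [-3.138, -0.001, 1.571]
ft_force: [-0.6, 0.0, -1.1]
finger_gap: 0.163
grasp_force: 39.8
```

```bash
python3 -c "
from h import *
go(501.5,281,257,90)"
```

```text
t 18.4 p [ 640.2 -142.7  254.8] rpy [-1.7977e+02 -7.0000e-02  9.0010e+01] F [-0.6  0.  -1.1] gap 0.163 gf 39.8
shift [ 423.7 -138.7   -1.1] wz 0.0
```

>>> send_rows(
  targets=[
    {"x": 35, "y": -11.5, "z": 0, "wx": 0, "wy": 0, "wz": 0, "claw": -1},
    {"x": 70, "y": -23, "z": 0, "wx": 0, "wy": 0, "wz": 0, "claw": -1},
    {"x": 105, "y": -34.5, "z": 0, "wx": 0, "wy": 0, "wz": 0, "claw": -1},
    {"x": 140, "y": -46, "z": 0, "wx": 0, "wy": 0, "wz": 0, "claw": -1},
    {"x": 175, "y": -57.5, "z": 0, "wx": 0, "wy": 0, "wz": 0, "claw": -1},
    {"x": 210, "y": -69, "z": 0, "wx": 0, "wy": 0, "wz": 0, "claw": -1},
    {"x": 245, "y": -80.5, "z": 0, "wx": 0, "wy": 0, "wz": 0, "claw": -1},
    {"x": 280, "y": -92, "z": 0, "wx": 0, "wy": 0, "wz": 0, "claw": -1},
    {"x": 315, "y": -103.5, "z": 0, "wx": 0, "wy": 0, "wz": 0, "claw": -1},
    {"x": 350, "y": -115, "z": 0, "wx": 0, "wy": 0, "wz": 0, "claw": -1},
  ],
)

```text
time: 19.23
ee_pos: [0.5248, 0.2083, 0.2558]
tool_rot: [-3.139, 0.001, 1.571]
ft_force: [1.1, 0.9, -0.3]
finger_gap: 0.167
grasp_force: 39.8
```

>>> send_rows(
  targets=[
    {"x": 30, "y": -10, "z": 0, "wx": 0, "wy": 0, "wz": 0, "claw": -1},
    {"x": 55, "y": -18, "z": 0, "wx": 0, "wy": 0, "wz": 0, "claw": -1},
    {"x": 74, "y": -23.7, "z": 0, "wx": 0, "wy": 0, "wz": 0, "claw": -1},
    {"x": 74, "y": -23.7, "z": 0, "wx": 0, "wy": 0, "wz": 0, "claw": -1},
    {"x": 74, "y": -23.7, "z": 0, "wx": 0, "wy": 0, "wz": 0, "claw": -1},
    {"x": 74, "y": -23.7, "z": 0, "wx": 0, "wy": 0, "wz": 0, "claw": -1},
    {"x": 74, "y": -23.7, "z": 0, "wx": 0, "wy": 0, "wz": 0, "claw": -1},
    {"x": 74, "y": -23.7, "z": 0, "wx": 0, "wy": 0, "wz": 0, "claw": -1},
    {"x": 74, "y": -23.7, "z": 0, "wx": 0, "wy": 0, "wz": 0, "claw": -1},
    {"x": 74, "y": -23.7, "z": 0, "wx": 0, "wy": 0, "wz": 0, "claw": -1},
  ],
)

```text
time: 20.07
ee_pos: [0.503, 0.2802, 0.2573]
tool_rot: [3.142, 0.0, 1.57]
ft_force: [0.3, 0.7, -1.1]
finger_gap: 0.163
grasp_force: 39.8
```

```bash
python3 -c "
from h import *
go(501.5,281.3,126,90)
a=vision.read_camera('scene'); cv2.imwrite('pics/b2.png',cv2.resize(a[150:230,360:430],None,fx=6,fy=6,interpolation=cv2.INTER_CUBIC))
for c in('scene','top'): vision.read_camera(c);print([(np.round(d['centre'],3).tolist(),round(d['p'],2)) for d in vision.landmark_of(c,'brush_tip')])
"
```

```text
t 20.07 p [503.  280.2 257.3] rpy [180.     0.    89.93] F [ 0.3  0.7 -1.1] gap 0.163 gf 39.8
shift [  1.1  -1.5 131.3] wz -0.1
[([0.505, 0.279, 0.138], 0.69)]
[([0.502, 0.28, 0.134], 0.47), ([0.646, 0.286, 0.002], 0.43)]
```

View pics/b2.png

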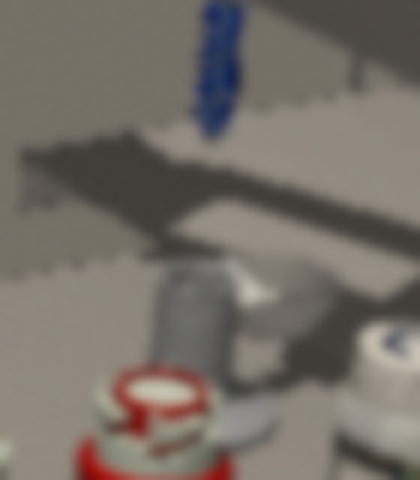

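The brush is upright, with its tip at crop (212,135) above the tube mouth at crop (198,268). I'll lower it in steps and watch the force.

>>> send_rows(
  targets=[
    {"x": 1, "y": -1.5, "z": 20, "wx": 0, "wy": 0, "wz": 0, "claw": -1},
    {"x": 1, "y": -1.5, "z": 40, "wx": 0, "wy": 0, "wz": 0, "claw": -1},
    {"x": 1, "y": -1.5, "z": 55, "wx": 0, "wy": 0, "wz": 0, "claw": -1},
    {"x": 1, "y": -1.5, "z": 62, "wx": 0, "wy": 0, "wz": 0, "claw": -1},
    {"x": 1, "y": -1.5, "z": 68, "wx": 0, "wy": 0, "wz": 0, "claw": -1},
    {"x": 1, "y": -1.5, "z": 74, "wx": 0, "wy": 0, "wz": 0, "claw": -1},
    {"x": 1, "y": -1.5, "z": 80, "wx": 0, "wy": 0, "wz": 0, "claw": -1},
    {"x": 1, "y": -1.5, "z": 86, "wx": 0, "wy": 0, "wz": 0, "claw": -1},
    {"x": 1, "y": -1.5, "z": 88, "wx": 0, "wy": 0, "wz": 0, "claw": -1},
    {"x": 1, "y": -1.5, "z": 88, "wx": 0, "wy": 0, "wz": 0, "claw": -1},
  ],
)

```text
time: 21.15
ee_pos: [0.501, 0.2819, 0.1689]
tool_rot: [-3.141, 0.0, 1.571]
ft_force: [0.6, 0.4, -1.3]
finger_gap: 0.168
grasp_force: 39.8
```

>>> send_rows(
  targets=[
    {"x": 0, "y": 0, "z": 8, "wx": 0, "wy": 0, "wz": 0, "claw": -1},
    {"x": 0, "y": 0, "z": 16, "wx": 0, "wy": 0, "wz": 0, "claw": -1},
    {"x": 0, "y": 0, "z": 24, "wx": 0, "wy": 0, "wz": 0, "claw": -1},
    {"x": 0, "y": 0, "z": 30, "wx": 0, "wy": 0, "wz": 0, "claw": -1},
    {"x": 0, "y": 0, "z": 34, "wx": 0, "wy": 0, "wz": 0, "claw": -1},
    {"x": 0, "y": 0, "z": 37, "wx": 0, "wy": 0, "wz": 0, "claw": -1},
    {"x": 0, "y": 0, "z": 40, "wx": 0, "wy": 0, "wz": 0, "claw": -1},
    {"x": 0, "y": 0, "z": 41, "wx": 0, "wy": 0, "wz": 0, "claw": -1},
    {"x": 0, "y": 0, "z": 41, "wx": 0, "wy": 0, "wz": 0, "claw": -1},
    {"x": 0, "y": 0, "z": 41, "wx": 0, "wy": 0, "wz": 0, "claw": -1},
  ],
)

```text
time: 21.98
ee_pos: [0.5014, 0.282, 0.1285]
tool_rot: [3.141, -0.0, 1.571]
ft_force: [-0.2, -0.4, -0.5]
finger_gap: 0.165
grasp_force: 39.8
```

>>> send_rows(
  targets=[
    {"x": 0, "y": 0, "z": 1, "wx": 0, "wy": 0, "wz": 0, "claw": -1},
    {"x": 0, "y": 0, "z": 2, "wx": 0, "wy": 0, "wz": 0, "claw": -1},
    {"x": 0, "y": 0, "z": 3, "wx": 0, "wy": 0, "wz": 0, "claw": -1},
    {"x": 0, "y": 0, "z": 3, "wx": 0, "wy": 0, "wz": 0, "claw": -1},
    {"x": 0, "y": 0, "z": 3, "wx": 0, "wy": 0, "wz": 0, "claw": 0},
    {"x": 0, "y": 0, "z": 3, "wx": 0, "wy": 0, "wz": 0, "claw": 0},
    {"x": 0, "y": 0, "z": 3, "wx": 0, "wy": 0, "wz": 0, "claw": 0},
    {"x": 0, "y": 0, "z": 3, "wx": 0, "wy": 0, "wz": 0, "claw": 0},
    {"x": 0, "y": 0, "z": 3, "wx": 0, "wy": 0, "wz": 0, "claw": 0},
    {"x": 0, "y": 0, "z": 3, "wx": 0, "wy": 0, "wz": 0, "claw": 0},
  ],
)

```text
time: 22.82
ee_pos: [0.5011, 0.2819, 0.1253]
tool_rot: [-3.142, 0.0, 1.571]
ft_force: [-0.6, 0.2, 0.8]
finger_gap: 0.502
grasp_force: 0.0
```

>>> send_rows(
  targets=[
    {"x": 0, "y": 0, "z": -10, "wx": 0, "wy": 0, "wz": 0, "claw": 0.2},
    {"x": 0, "y": 0, "z": -20, "wx": 0, "wy": 0, "wz": 0, "claw": 0.2},
    {"x": 0, "y": 0, "z": -40, "wx": 0, "wy": 0, "wz": 0, "claw": 0.2},
    {"x": 0, "y": 0, "z": -60, "wx": 0, "wy": 0, "wz": 0, "claw": 0.2},
    {"x": 0, "y": 0, "z": -80, "wx": 0, "wy": 0, "wz": 0, "claw": 0.2},
    {"x": 0, "y": 0, "z": -90, "wx": 0, "wy": 0, "wz": 0, "claw": 0.2},
    {"x": -30, "y": 0, "z": -90, "wx": 0, "wy": 0, "wz": 0, "claw": 0.6},
    {"x": -60, "y": 0, "z": -90, "wx": 0, "wy": 0, "wz": 0, "claw": 1},
    {"x": -100, "y": 0, "z": -90, "wx": 0, "wy": 0, "wz": 0, "claw": 1},
    {"x": -140, "y": 0, "z": -90, "wx": 0, "wy": 0, "wz": 0, "claw": 1},
  ],
)

```text
time: 23.65
ee_pos: [0.5011, 0.1412, 0.216]
tool_rot: [3.14, -0.0, 1.573]
ft_force: [0.9, -0.5, 0.1]
finger_gap: 0.997
grasp_force: 0.0
```

```bash
python3 - <<'E'
from h import *
state()
im=vision.read_camera('top'); a=vision.read_camera('scene')
cv2.imwrite('pics/b3.png',np.hstack([cv2.resize(a[150:230,350:450],None,fx=4,fy=4),cv2.resize(im[180:260,180:280],None,fx=4,fy=4)]))
for c in ('blue','green','yellow','red'):
    for (u,v),r in blobs(im,c):
        if 200<u<410 and 200<v<280: print(c,round(u,1),round(v,1),round(r,1),np.round(ray('top',u,v,.025)*1000)[:2])
    print(c,[(np.round(d['centre'],4).tolist(),round(d['p'],2)) for k in('scene','top') for d in vision.landmark_of(k,c+'_cap')])
print('brush',[(np.round(d['centre'],3).tolist(),round(d['p'],2)) for k in('scene','top') for d in vision.landmark_of(k,'brush')])
E
```

```text
t 23.65 p [501.1 141.2 216. ] rpy [ 1.7993e+02 -1.0000e-02  9.0130e+01] F [ 0.9 -0.5  0.1] gap 0.997 gf 0.0
blue 287.5 222.0 8.1 [483. 106.]
blue [([0.4829, 0.1174, 0.0016], 0.69), ([0.371, 0.0943, 0.0008], 0.65), ([0.4799, 0.1138, 0.0007], 0.68), ([0.3694, 0.0975, -0.0022], 0.4)]
green 389.4 220.7 9.4 [ 486. -203.]
green [([0.4857, -0.2076, 0.0009], 0.6), ([0.4914, -0.2032, 0.0042], 0.74), ([0.5042, 0.2826, -0.0013], 0.68)]
yellow 356.8 226.1 10.4 [ 470. -104.]
yellow 288.0 253.0 53.9 [389. 104.]
yellow 276.0 213.0 14.1 [510. 141.]
yellow 227.5 240.5 58.9 [427. 287.]
yellow [([0.469, -0.103, -0.0008], 0.59), ([0.473, -0.1016, 0.002], 0.85)]
red 381.8 260.8 14.2 [ 366. -179.]
red 319.3 253.3 6.8 [388.  10.]
red 317.0 220.5 10.3 [487.  16.]
red [([0.3677, -0.1799, 0.0013], 0.83), ([0.392, 0.0113, 0.0017], 0.69), ([0.6382, -0.1424, 0.1047], 0.68), ([0.4857, 0.015, -0.0007], 0.59), ([0.3698, -0.174, -0.0016], 0.91), ([0.4894, 0.0183, -0.0018], 0.71), ([0.3881, 0.0085, -0.0033], 0.45)]
brush []
```

View pics/b3.png

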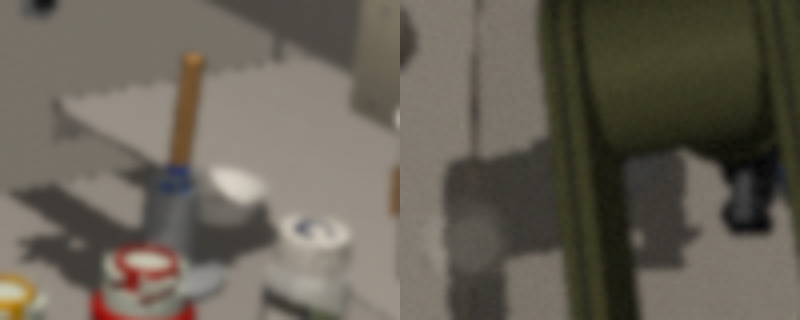

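Seen in the scene half of the picture, the brush stands in its tube again (handle at about (185,110) in the crop). Next is the blue cap: squeeze it along x to centre it, turn 90° and grip.

>>> send_rows(
  targets=[
    {"x": -24.7, "y": -19.6, "z": 0, "wx": 0, "wy": 0, "wz": 0, "claw": 1},
    {"x": -24.7, "y": -19.6, "z": 30, "wx": 0, "wy": 0, "wz": 0, "claw": 1},
    {"x": -24.7, "y": -19.6, "z": 70, "wx": 0, "wy": 0, "wz": 0, "claw": 1},
    {"x": -24.7, "y": -19.6, "z": 110, "wx": 0, "wy": 0, "wz": 0, "claw": 1},
    {"x": -24.7, "y": -19.6, "z": 145, "wx": 0, "wy": 0, "wz": 0, "claw": 1},
    {"x": -24.7, "y": -19.6, "z": 170, "wx": 0, "wy": 0, "wz": 0, "claw": 1},
    {"x": -24.7, "y": -19.6, "z": 190, "wx": 0, "wy": 0, "wz": 0, "claw": 1},
    {"x": -24.7, "y": -19.6, "z": 205, "wx": 0, "wy": 0, "wz": 0, "claw": 1},
    {"x": -24.7, "y": -19.6, "z": 214, "wx": 0, "wy": 0, "wz": 0, "claw": 1},
    {"x": -24.7, "y": -19.6, "z": 214, "wx": 0, "wy": 0, "wz": 0, "claw": 1},
  ],
)

```text
time: 25.08
ee_pos: [0.4804, 0.1174, -0.0005]
tool_rot: [-3.138, 0.001, 1.572]
ft_force: [-0.1, -0.8, -0.1]
finger_gap: 1.002
grasp_force: 0.0
```

>>> send_rows(
  targets=[
    {"x": 0, "y": 0, "z": 0, "wx": 0, "wy": 0, "wz": 0, "claw": 0.3},
    {"x": 0, "y": 0, "z": 0, "wx": 0, "wy": 0, "wz": 0, "claw": 0.3},
    {"x": 0, "y": 0, "z": 0, "wx": 0, "wy": 0, "wz": 0, "claw": 0.3},
    {"x": 0, "y": 0, "z": 0, "wx": 0, "wy": 0, "wz": 0, "claw": 0.3},
    {"x": 0, "y": 0, "z": 0, "wx": 0, "wy": 0, "wz": 0, "claw": 0.3},
    {"x": 0, "y": 0, "z": 0, "wx": 0, "wy": 0, "wz": 0, "claw": 0.3},
    {"x": 0, "y": 0, "z": 0, "wx": 0, "wy": 0, "wz": 0, "claw": 0.3},
    {"x": 0, "y": 0, "z": 0, "wx": 0, "wy": 0, "wz": 0, "claw": 1},
    {"x": 0, "y": 0, "z": 0, "wx": 0, "wy": 0, "wz": 0, "claw": 1},
    {"x": 0, "y": 0, "z": 0, "wx": 0, "wy": 0, "wz": 0, "claw": 1},
  ],
  force=20,
)

```text
time: 25.92
ee_pos: [0.4816, 0.1172, 0.0014]
tool_rot: [3.141, 0.0, 1.571]
ft_force: [0.4, 1.1, 0.8]
finger_gap: 0.997
grasp_force: 0.0
```

>>> send_rows(
  targets=[
    {"x": 0, "y": 0, "z": 0, "wx": 0, "wy": 0, "wz": 7, "claw": 1},
    {"x": 0, "y": 0, "z": 0, "wx": 0, "wy": 0, "wz": 14, "claw": 1},
    {"x": 0, "y": 0, "z": 0, "wx": 0, "wy": 0, "wz": 21, "claw": 1},
    {"x": 0, "y": 0, "z": 0, "wx": 0, "wy": 0, "wz": 28, "claw": 1},
    {"x": 0, "y": 0, "z": 0, "wx": 0, "wy": 0, "wz": 35, "claw": 1},
    {"x": 0, "y": 0, "z": 0, "wx": 0, "wy": 0, "wz": 42, "claw": 1},
    {"x": 0, "y": 0, "z": 0, "wx": 0, "wy": 0, "wz": 49, "claw": 1},
    {"x": 0, "y": 0, "z": 0, "wx": 0, "wy": 0, "wz": 56, "claw": 1},
    {"x": 0, "y": 0, "z": 0, "wx": 0, "wy": 0, "wz": 63, "claw": 1},
    {"x": 0, "y": 0, "z": 0, "wx": 0, "wy": 0, "wz": 70, "claw": 1},
  ],
)

```text
time: 26.75
ee_pos: [0.4814, 0.1172, 0.0011]
tool_rot: [-3.142, 0.001, 0.343]
ft_force: [0.3, -0.3, 0.6]
finger_gap: 1.002
grasp_force: 0.0
```

>>> send_rows(
  targets=[
    {"x": 0, "y": 0, "z": 0, "wx": 0, "wy": 0, "wz": 7, "claw": 1},
    {"x": 0, "y": 0, "z": 0, "wx": 0, "wy": 0, "wz": 14, "claw": 1},
    {"x": 0, "y": 0, "z": 0, "wx": 0, "wy": 0, "wz": 20, "claw": 1},
    {"x": 0, "y": 0, "z": 0, "wx": 0, "wy": 0, "wz": 20, "claw": 0.3},
    {"x": 0, "y": 0, "z": 0, "wx": 0, "wy": 0, "wz": 20, "claw": 0.3},
    {"x": 0, "y": 0, "z": 0, "wx": 0, "wy": 0, "wz": 20, "claw": 0.3},
    {"x": 0, "y": 0, "z": 0, "wx": 0, "wy": 0, "wz": 20, "claw": 0.3},
    {"x": 0, "y": 0, "z": 0, "wx": 0, "wy": 0, "wz": 20, "claw": 0.3},
    {"x": 0, "y": 0, "z": 0, "wx": 0, "wy": 0, "wz": 20, "claw": 0.3},
    {"x": 0, "y": 0, "z": 0, "wx": 0, "wy": 0, "wz": 20, "claw": 0.3},
  ],
  force=40,
)

```text
time: 27.58
ee_pos: [0.4815, 0.1172, 0.0016]
tool_rot: [3.142, -0.0, 0.002]
ft_force: [-0.9, -0.5, 5.9]
finger_gap: 0.696
grasp_force: 43.1
```

>>> send_rows(
  targets=[
    {"x": 0, "y": 0, "z": -15, "wx": 0, "wy": 0, "wz": 0, "claw": 0.3},
    {"x": 0, "y": 0, "z": -40, "wx": 0, "wy": 0, "wz": 0, "claw": 0.3},
    {"x": 0, "y": 0, "z": -75, "wx": 0, "wy": 0, "wz": 0, "claw": 0.3},
    {"x": 0, "y": 0, "z": -110, "wx": 0, "wy": 0, "wz": 0, "claw": 0.3},
    {"x": 0, "y": 0, "z": -140, "wx": 0, "wy": 0, "wz": 0, "claw": 0.3},
    {"x": 25, "y": 25, "z": -144, "wx": 0, "wy": 0, "wz": 0, "claw": 0.3},
    {"x": 50, "y": 50, "z": -144, "wx": 0, "wy": 0, "wz": 0, "claw": 0.3},
    {"x": 75, "y": 75, "z": -144, "wx": 0, "wy": 0, "wz": 0, "claw": 0.3},
    {"x": 100, "y": 100, "z": -144, "wx": 0, "wy": 0, "wz": 0, "claw": 0.3},
    {"x": 125, "y": 125, "z": -144, "wx": 0, "wy": 0, "wz": 0, "claw": 0.3},
  ],
)

```text
time: 28.42
ee_pos: [0.6073, -0.0089, 0.1451]
tool_rot: [-3.141, 0.0, 0.002]
ft_force: [0.4, 0.8, 0.0]
finger_gap: 0.701
grasp_force: 43.6
```

>>> send_rows(
  targets=[
    {"x": 22, "y": 20, "z": 0, "wx": 0, "wy": 0, "wz": 0, "claw": 0.3},
    {"x": 37, "y": 35, "z": 0, "wx": 0, "wy": 0, "wz": 0, "claw": 0.3},
    {"x": 37, "y": 35, "z": 10, "wx": 0, "wy": 0, "wz": 0, "claw": 0.3},
    {"x": 37, "y": 35, "z": 20, "wx": 0, "wy": 0, "wz": 0, "claw": 0.3},
    {"x": 37, "y": 35, "z": 30, "wx": 0, "wy": 0, "wz": 0, "claw": 0.3},
    {"x": 37, "y": 35, "z": 30, "wx": 0, "wy": 0, "wz": 0, "claw": 0.3},
    {"x": 37, "y": 35, "z": 30, "wx": 0, "wy": 0, "wz": 0, "claw": 0.3},
    {"x": 37, "y": 35, "z": 30, "wx": 0, "wy": 0, "wz": 0, "claw": 0.3},
    {"x": 37, "y": 35, "z": 30, "wx": 0, "wy": 0, "wz": 0, "claw": 0.3},
    {"x": 37, "y": 35, "z": 30, "wx": 0, "wy": 0, "wz": 0, "claw": 0.3},
  ],
)

```text
time: 29.25
ee_pos: [0.6439, -0.0423, 0.1161]
tool_rot: [3.141, -0.001, 0.001]
ft_force: [0.3, -0.9, -0.3]
finger_gap: 0.694
grasp_force: 43.6
```

```bash
python3 - <<'E'
from h import *
go(643.5,-43,100,0)
a=vision.read_camera('scene'); cv2.imwrite('pics/c1.png',cv2.resize(a[195:285,240:410],None,fx=4.7,fy=4.7,interpolation=cv2.INTER_CUBIC))
E
```

```text
t 29.25 p [643.9 -42.3 116.1] rpy [ 1.7999e+02 -7.0000e-02  5.0000e-02] F [ 0.3 -0.9 -0.3] gap 0.694 gf 43.6
shift [-0.4  0.7 16.1] wz 0.1
```

View pics/c1.png

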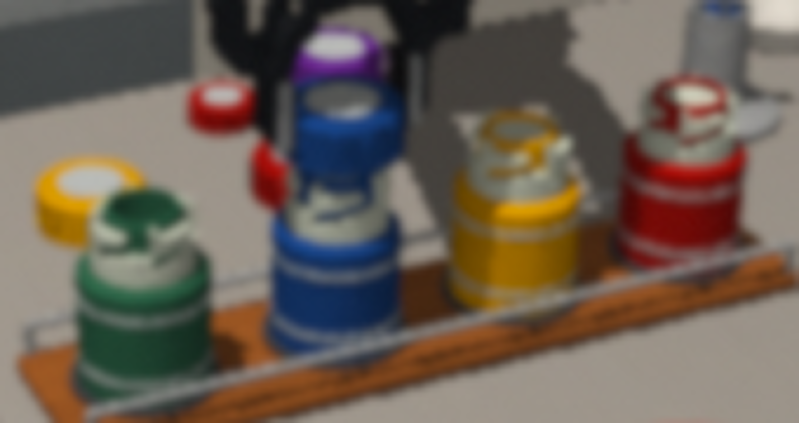

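The blue cap, with its right edge at crop x 403, sits over its canister neck at about x 341. I'll lower it onto the thread tops.

>>> send_rows(
  targets=[
    {"x": -0.4, "y": 0.7, "z": 3, "wx": 0, "wy": 0, "wz": 0, "claw": 0.3},
    {"x": -0.4, "y": 0.7, "z": 6, "wx": 0, "wy": 0, "wz": 0, "claw": 0.3},
    {"x": -0.4, "y": 0.7, "z": 9, "wx": 0, "wy": 0, "wz": 0, "claw": 0.3},
    {"x": -0.4, "y": 0.7, "z": 12, "wx": 0, "wy": 0, "wz": 0, "claw": 0.3},
    {"x": -0.4, "y": 0.7, "z": 14, "wx": 0, "wy": 0, "wz": 0, "claw": 0.3},
    {"x": -0.4, "y": 0.7, "z": 15, "wx": 0, "wy": 0, "wz": 0, "claw": 0.3},
    {"x": -0.4, "y": 0.7, "z": 16, "wx": 0, "wy": 0, "wz": 0, "claw": 0.3},
    {"x": -0.4, "y": 0.7, "z": 17, "wx": 0, "wy": 0, "wz": 0, "claw": 0.3},
    {"x": -0.4, "y": 0.7, "z": 17, "wx": 0, "wy": 0, "wz": 0, "claw": 0.3},
    {"x": -0.4, "y": 0.7, "z": 17, "wx": 0, "wy": 0, "wz": 0, "claw": 0.3},
  ],
)

```text
time: 30.13
ee_pos: [0.6437, -0.0435, 0.1045]
tool_rot: [3.141, -0.004, 0.0]
ft_force: [-9.9, 1.4, 32.1]
finger_gap: 0.697
grasp_force: 46.9
```

>>> send_rows(
  targets=[
    {"x": -1, "y": 0, "z": -4, "wx": 0, "wy": 0, "wz": 0, "claw": 0.3},
    {"x": -1.5, "y": 0, "z": -4, "wx": 0, "wy": 0, "wz": 0, "claw": 0.3},
    {"x": -1.5, "y": 0, "z": -4, "wx": 0, "wy": 0, "wz": 0, "claw": 0.3},
    {"x": -1.5, "y": 0, "z": -4, "wx": 0, "wy": 0, "wz": 0, "claw": 0.3},
    {"x": -1.5, "y": 0, "z": -4, "wx": 0, "wy": 0, "wz": -3, "claw": 0.3},
    {"x": -1.5, "y": 0, "z": -4, "wx": 0, "wy": 0, "wz": -6, "claw": 0.3},
    {"x": -1.5, "y": 0, "z": -4, "wx": 0, "wy": 0, "wz": -9, "claw": 0.3},
    {"x": -1.5, "y": 0, "z": -4, "wx": 0, "wy": 0, "wz": -12, "claw": 0.3},
    {"x": -1.5, "y": 0, "z": -4, "wx": 0, "wy": 0, "wz": -12, "claw": 0.3},
    {"x": -1.5, "y": 0, "z": -4, "wx": 0, "wy": 0, "wz": -12, "claw": 0.3},
  ],
)

```text
time: 30.97
ee_pos: [0.6416, -0.0435, 0.1017]
tool_rot: [-3.141, 0.001, 0.208]
ft_force: [0.6, -0.1, -1.1]
finger_gap: 0.694
grasp_force: 43.6
```

>>> send_rows(
  targets=[
    {"x": 0, "y": 0, "z": 1, "wx": 0, "wy": 0, "wz": -2, "claw": 0.3},
    {"x": 0, "y": 0, "z": 2, "wx": 0, "wy": 0, "wz": -4, "claw": 0.3},
    {"x": 0, "y": 0, "z": 2.5, "wx": 0, "wy": 0, "wz": -6, "claw": 0.3},
    {"x": 0, "y": 0, "z": 2.5, "wx": 0, "wy": 0, "wz": -8, "claw": 0.3},
    {"x": 0, "y": 0, "z": 2.5, "wx": 0, "wy": 0, "wz": -10, "claw": 0.3},
    {"x": 0, "y": 0, "z": 2.5, "wx": 0, "wy": 0, "wz": -12, "claw": 0.3},
    {"x": 0, "y": 0, "z": 2.5, "wx": 0, "wy": 0, "wz": -14, "claw": 0.3},
    {"x": 0, "y": 0, "z": 2.5, "wx": 0, "wy": 0, "wz": -16, "claw": 0.3},
    {"x": 0, "y": 0, "z": 2.5, "wx": 0, "wy": 0, "wz": -18, "claw": 0.3},
    {"x": 0, "y": 0, "z": 2.5, "wx": 0, "wy": 0, "wz": -20, "claw": 0.3},
  ],
)

```text
time: 31.8
ee_pos: [0.6434, -0.0437, 0.1015]
tool_rot: [3.139, -0.003, 0.558]
ft_force: [-0.0, -0.3, 8.5]
finger_gap: 0.693
grasp_force: 44.4
```

>>> send_rows(
  targets=[
    {"x": 0, "y": 0, "z": 0.5, "wx": 0, "wy": 0, "wz": -2, "claw": 0.3},
    {"x": 0, "y": 0, "z": 0.5, "wx": 0, "wy": 0, "wz": -4, "claw": 0.3},
    {"x": 0, "y": 0, "z": 0.5, "wx": 0, "wy": 0, "wz": -6, "claw": 0.3},
    {"x": 0, "y": 0, "z": 0.5, "wx": 0, "wy": 0, "wz": -8, "claw": 0.3},
    {"x": 0, "y": 0, "z": 0.5, "wx": 0, "wy": 0, "wz": -10, "claw": 0.3},
    {"x": 0, "y": 0, "z": 0.5, "wx": 0, "wy": 0, "wz": -12, "claw": 0.3},
    {"x": 0, "y": 0, "z": 0.5, "wx": 0, "wy": 0, "wz": -14, "claw": 0.3},
    {"x": 0, "y": 0, "z": 0.5, "wx": 0, "wy": 0, "wz": -16, "claw": 0.3},
    {"x": 0, "y": 0, "z": 0.5, "wx": 0, "wy": 0, "wz": -18, "claw": 0.3},
    {"x": 0, "y": 0, "z": 0.5, "wx": 0, "wy": 0, "wz": -20, "claw": 0.3},
  ],
)

```text
time: 32.63
ee_pos: [0.6438, -0.0437, 0.1015]
tool_rot: [3.137, -0.003, 0.907]
ft_force: [0.3, 0.9, 9.9]
finger_gap: 0.696
grasp_force: 44.5
```

>>> send_rows(
  targets=[
    {"x": 0, "y": 0, "z": 0.5, "wx": 0, "wy": 0, "wz": -2, "claw": 0.3},
    {"x": 0, "y": 0, "z": 0.5, "wx": 0, "wy": 0, "wz": -4, "claw": 0.3},
    {"x": 0, "y": 0, "z": 0.5, "wx": 0, "wy": 0, "wz": -6, "claw": 0.3},
    {"x": 0, "y": 0, "z": 0.5, "wx": 0, "wy": 0, "wz": -8, "claw": 0.3},
    {"x": 0, "y": 0, "z": 0.5, "wx": 0, "wy": 0, "wz": -10, "claw": 0.3},
    {"x": 0, "y": 0, "z": 0.5, "wx": 0, "wy": 0, "wz": -12, "claw": 0.3},
    {"x": 0, "y": 0, "z": 0.5, "wx": 0, "wy": 0, "wz": -14, "claw": 0.3},
    {"x": 0, "y": 0, "z": 0.5, "wx": 0, "wy": 0, "wz": -16, "claw": 0.3},
    {"x": 0, "y": 0, "z": 0.5, "wx": 0, "wy": 0, "wz": -18, "claw": 0.3},
    {"x": 0, "y": 0, "z": 0.5, "wx": 0, "wy": 0, "wz": -20, "claw": 0.3},
  ],
)

```text
time: 33.47
ee_pos: [0.6426, -0.0442, 0.0986]
tool_rot: [3.14, 0.001, 1.257]
ft_force: [3.3, -2.0, -1.7]
finger_gap: 0.698
grasp_force: 43.5
```

>>> send_rows(
  targets=[
    {"x": 0, "y": 0, "z": 1, "wx": 0, "wy": 0, "wz": 0, "claw": 0.3},
    {"x": 0, "y": 0, "z": 2, "wx": 0, "wy": 0, "wz": 0, "claw": 0.3},
    {"x": 0, "y": 0, "z": 3, "wx": 0, "wy": 0, "wz": 0, "claw": 0.3},
    {"x": 0, "y": 0, "z": 4, "wx": 0, "wy": 0, "wz": 0, "claw": 0.3},
    {"x": 0, "y": 0, "z": 5, "wx": 0, "wy": 0, "wz": 0, "claw": 0.3},
    {"x": 0, "y": 0, "z": 6, "wx": 0, "wy": 0, "wz": 0, "claw": 0.3},
    {"x": 0, "y": 0, "z": 7, "wx": 0, "wy": 0, "wz": 0, "claw": 0.3},
    {"x": 0, "y": 0, "z": 8, "wx": 0, "wy": 0, "wz": 0, "claw": 0.3},
    {"x": 0, "y": 0, "z": 8, "wx": 0, "wy": 0, "wz": 0, "claw": 0.3},
    {"x": 0, "y": 0, "z": 8, "wx": 0, "wy": 0, "wz": 0, "claw": 0.3},
  ],
)

```text
time: 34.3
ee_pos: [0.6426, -0.0441, 0.0916]
tool_rot: [3.139, 0.0, 1.256]
ft_force: [2.0, -4.6, 5.3]
finger_gap: 0.7
grasp_force: 44.1
```

>>> send_rows(
  targets=[
    {"x": 0, "y": 0, "z": 0.4, "wx": 0, "wy": 0, "wz": 4, "claw": 0.3},
    {"x": 0, "y": 0, "z": 0.8, "wx": 0, "wy": 0, "wz": 8, "claw": 0.3},
    {"x": 0, "y": 0, "z": 1.2, "wx": 0, "wy": 0, "wz": 12, "claw": 0.3},
    {"x": 0, "y": 0, "z": 1.6, "wx": 0, "wy": 0, "wz": 16, "claw": 0.3},
    {"x": 0, "y": 0, "z": 2, "wx": 0, "wy": 0, "wz": 20, "claw": 0.3},
    {"x": 0, "y": 0, "z": 2.4, "wx": 0, "wy": 0, "wz": 24, "claw": 0.3},
    {"x": 0, "y": 0, "z": 2.8, "wx": 0, "wy": 0, "wz": 28, "claw": 0.3},
    {"x": 0, "y": 0, "z": 3.2, "wx": 0, "wy": 0, "wz": 32, "claw": 0.3},
    {"x": 0, "y": 0, "z": 3.6, "wx": 0, "wy": 0, "wz": 36, "claw": 0.3},
    {"x": 0, "y": 0, "z": 4, "wx": 0, "wy": 0, "wz": 40, "claw": 0.3},
  ],
)

```text
time: 35.13
ee_pos: [0.6447, -0.043, 0.0898]
tool_rot: [3.138, -0.006, 0.556]
ft_force: [2.4, -0.1, 12.8]
finger_gap: 0.701
grasp_force: 44.9
```

```bash
python3 -c "
from h import *
s=state();print(np.round(s['torque'],2))"
```

```text
t 35.13 p [644.7 -43.   89.8] rpy [179.79  -0.34  31.83] F [ 2.4 -0.1 12.8] gap 0.701 gf 44.9
[-0.29 -0.48  0.07]
```

Screwing down. Continuing.

>>> send_rows(
  targets=[
    {"x": 0, "y": 0, "z": 0, "wx": 0, "wy": 0, "wz": 2, "claw": 0.3},
    {"x": 0, "y": 0, "z": 0.3, "wx": 0, "wy": 0, "wz": 4, "claw": 0.3},
    {"x": 0, "y": 0, "z": 0.6, "wx": 0, "wy": 0, "wz": 6, "claw": 0.3},
    {"x": 0, "y": 0, "z": 0.9, "wx": 0, "wy": 0, "wz": 8, "claw": 0.3},
    {"x": 0, "y": 0, "z": 1.2, "wx": 0, "wy": 0, "wz": 10, "claw": 0.3},
    {"x": 0, "y": 0, "z": 1.5, "wx": 0, "wy": 0, "wz": 13, "claw": 0.3},
    {"x": 0, "y": 0, "z": 1.8, "wx": 0, "wy": 0, "wz": 16, "claw": 0.3},
    {"x": 0, "y": 0, "z": 2, "wx": 0, "wy": 0, "wz": 19, "claw": 0.3},
    {"x": 0, "y": 0, "z": 2, "wx": 0, "wy": 0, "wz": 22, "claw": 0.3},
    {"x": 0, "y": 0, "z": 2, "wx": 0, "wy": 0, "wz": 25, "claw": 0.3},
  ],
)

```text
time: 35.97
ee_pos: [0.6441, -0.0428, 0.087]
tool_rot: [3.141, -0.006, 0.12]
ft_force: [3.4, 0.1, 7.8]
finger_gap: 0.695
grasp_force: 44.4
```

```bash
python3 -c "
from h import *
s=state();print(np.round(s['torque'],2))"
```

```text
t 35.97 p [644.1 -42.8  87. ] rpy [179.99  -0.32   6.87] F [3.4 0.1 7.8] gap 0.695 gf 44.4
[-0.22 -0.45  0.05]
```

>>> send_rows(
  targets=[
    {"x": 0, "y": 0, "z": 0, "wx": 0, "wy": 0, "wz": 2, "claw": 0.3},
    {"x": 0, "y": 0, "z": 0, "wx": 0, "wy": 0, "wz": 4, "claw": 0.3},
    {"x": 0, "y": 0, "z": 0, "wx": 0, "wy": 0, "wz": 6, "claw": 0.3},
    {"x": 0, "y": 0, "z": 0, "wx": 0, "wy": 0, "wz": 8, "claw": 0.3},
    {"x": 0, "y": 0, "z": 0, "wx": 0, "wy": 0, "wz": 10, "claw": 0.3},
    {"x": 0, "y": 0, "z": 0, "wx": 0, "wy": 0, "wz": 12, "claw": 0.3},
    {"x": 0, "y": 0, "z": 0, "wx": 0, "wy": 0, "wz": 14, "claw": 0.3},
    {"x": 0, "y": 0, "z": 0, "wx": 0, "wy": 0, "wz": 14, "claw": 0.3},
    {"x": 0, "y": 0, "z": 0, "wx": 0, "wy": 0, "wz": 14, "claw": 0.3},
    {"x": 0, "y": 0, "z": 0, "wx": 0, "wy": 0, "wz": 14, "claw": 0.3},
  ],
)

```text
time: 36.8
ee_pos: [0.6424, -0.043, 0.0857]
tool_rot: [3.141, -0.002, -0.119]
ft_force: [1.2, -2.1, 7.0]
finger_gap: 0.695
grasp_force: 45.4
```

```bash
python3 -c "
from h import *
s=state();print(np.round(s['torque'],2))"
```

```text
t 36.8 p [642.4 -43.   85.7] rpy [ 1.7999e+02 -9.0000e-02 -6.8200e+00] F [ 1.2 -2.1  7. ] gap 0.695 gf 45.4
[-0.34 -0.24  1.04]
```

>>> send_rows(
  targets=[
    {"x": 0, "y": 0, "z": 0, "wx": 0, "wy": 0, "wz": 2, "claw": 0.3},
    {"x": 0, "y": 0, "z": 0, "wx": 0, "wy": 0, "wz": 4, "claw": 0.3},
    {"x": 0, "y": 0, "z": 0, "wx": 0, "wy": 0, "wz": 6, "claw": 0.3},
    {"x": 0, "y": 0, "z": 0, "wx": 0, "wy": 0, "wz": 8, "claw": 0.3},
    {"x": 0, "y": 0, "z": 0, "wx": 0, "wy": 0, "wz": 8, "claw": 0.3},
    {"x": 0, "y": 0, "z": 0, "wx": 0, "wy": 0, "wz": 8, "claw": 0.3},
    {"x": 0, "y": 0, "z": 0, "wx": 0, "wy": 0, "wz": 8, "claw": 0.3},
    {"x": 0, "y": 0, "z": 0, "wx": 0, "wy": 0, "wz": 8, "claw": 0.3},
    {"x": 0, "y": 0, "z": 0, "wx": 0, "wy": 0, "wz": 8, "claw": 0.3},
    {"x": 0, "y": 0, "z": 0, "wx": 0, "wy": 0, "wz": 8, "claw": 0.3},
  ],
)

```text
time: 37.63
ee_pos: [0.6415, -0.0425, 0.0856]
tool_rot: [-3.141, 0.0, -0.258]
ft_force: [1.2, -0.6, 6.5]
finger_gap: 0.698
grasp_force: 44.7
```

```bash
python3 -c "
from h import *
s=state();print(np.round(s['torque'],2))"
```

```text
t 37.63 p [641.5 -42.5  85.6] rpy [-1.7997e+02  1.0000e-02 -1.4810e+01] F [ 1.2 -0.6  6.5] gap 0.698 gf 44.7
[-0.03 -0.06  1.17]
```

The torque saturates at 1.17 N·m at home height, so blue is fully home. Release it and rise.

>>> send_rows(
  targets=[
    {"x": 0, "y": 0, "z": 0, "wx": 0, "wy": 0, "wz": 0, "claw": 1},
    {"x": 0, "y": 0, "z": 0, "wx": 0, "wy": 0, "wz": 0, "claw": 1},
    {"x": 0, "y": 0, "z": 0, "wx": 0, "wy": 0, "wz": 0, "claw": 1},
    {"x": 0, "y": 0, "z": -5, "wx": 0, "wy": 0, "wz": 0, "claw": 1},
    {"x": 0, "y": 0, "z": -20, "wx": 0, "wy": 0, "wz": 0, "claw": 1},
    {"x": 0, "y": 0, "z": -40, "wx": 0, "wy": 0, "wz": 0, "claw": 1},
    {"x": 0, "y": 0, "z": -65, "wx": 0, "wy": 0, "wz": -5, "claw": 1},
    {"x": 0, "y": 0, "z": -90, "wx": 0, "wy": 0, "wz": -10, "claw": 1},
    {"x": 0, "y": 0, "z": -100, "wx": 0, "wy": 0, "wz": -14.8, "claw": 1},
    {"x": 0, "y": 0, "z": -100, "wx": 0, "wy": 0, "wz": -14.8, "claw": 1},
  ],
)

```text
time: 38.47
ee_pos: [0.6437, -0.0435, 0.1885]
tool_rot: [3.141, -0.006, -0.002]
ft_force: [0.6, 0.1, -1.0]
finger_gap: 0.998
grasp_force: 0.0
```

```bash
cat >> h.py <<'E'
def caps(*cols):
    im=vision.read_camera('top'); vision.read_camera('scene')
    for c in cols:
        for (u,v),r in blobs(im,c):
            if 200<u<410 and 200<v<280: print(c,round(u,1),round(v,1),round(r,1),np.round(ray('top',u,v,.025)*1000)[:2])
        print(c,[(np.round(np.array(d['centre'])*1000,1).tolist(),round(d['p'],2)) for k in('scene','top') for d in vision.landmark_of(k,c+'_cap')])
E
python3 - <<'E'
from h import *
caps('red','blue')
go(488,16.5,40,0)
E
```

```text
red 381.8 261.0 14.1 [ 365. -178.]
red [([648.5, 57.4, 8.6], 0.75), ([487.7, 15.9, -0.4], 0.67), ([366.6, -179.3, 1.0], 0.66), ([392.8, 12.0, 3.1], 0.55), ([370.6, -175.2, -0.4], 0.84), ([644.5, -46.2, 80.9], 0.2)]
blue [([643.1, -42.7, 90.6], 0.86), ([370.9, 95.0, 0.3], 0.53), ([651.5, 56.2, 103.8], 0.26), ([368.7, 96.7, 0.1], 0.58), ([645.3, -45.1, 84.8], 0.55), ([519.6, -362.5, -2.7], 0.42)]
t 38.77 p [640.6 -43.3 183.1] rpy [-179.97    0.19   -0.26] F [ 0.3 -0.4 -0.2] gap 0.997 gf 0.0
shift [-152.4  -59.   143.6] wz -0.3
```

>>> send_rows(
  targets=[
    {"x": -38, "y": -15, "z": 0, "wx": 0, "wy": 0, "wz": -0.2, "claw": 1},
    {"x": -76, "y": -30, "z": 0, "wx": 0, "wy": 0, "wz": -0.2, "claw": 1},
    {"x": -114, "y": -45, "z": 0, "wx": 0, "wy": 0, "wz": -0.2, "claw": 1},
    {"x": -145, "y": -57, "z": 20, "wx": 0, "wy": 0, "wz": -0.2, "claw": 1},
    {"x": -152.5, "y": -59.5, "z": 45, "wx": 0, "wy": 0, "wz": -0.2, "claw": 1},
    {"x": -152.5, "y": -59.5, "z": 80, "wx": 0, "wy": 0, "wz": -0.2, "claw": 1},
    {"x": -152.5, "y": -59.5, "z": 115, "wx": 0, "wy": 0, "wz": -0.2, "claw": 1},
    {"x": -152.5, "y": -59.5, "z": 140, "wx": 0, "wy": 0, "wz": -0.2, "claw": 1},
    {"x": -152.5, "y": -59.5, "z": 140, "wx": 0, "wy": 0, "wz": -0.2, "claw": 1},
    {"x": -152.5, "y": -59.5, "z": 140, "wx": 0, "wy": 0, "wz": -0.2, "claw": 1},
  ],
)

```text
time: 39.6
ee_pos: [0.4877, 0.0167, 0.0433]
tool_rot: [-3.141, 0.005, -0.0]
ft_force: [-0.9, 0.1, 0.9]
finger_gap: 1.0
grasp_force: 0.0
```

```bash
python3 -c "
from h import *
go(487.8,16.5,1,0)"
```

```text
t 39.6 p [487.7  16.7  43.3] rpy [-1.7998e+02  3.0000e-01 -2.0000e-02] F [-0.9  0.1  0.9] gap 1.0 gf 0.0
shift [ 0.4  0.2 42.3] wz -0.0
```

>>> send_rows(
  targets=[
    {"x": 0, "y": 0, "z": 15, "wx": 0, "wy": 0, "wz": 0, "claw": 1},
    {"x": 0, "y": 0, "z": 30, "wx": 0, "wy": 0, "wz": 0, "claw": 1},
    {"x": 0, "y": 0, "z": 42, "wx": 0, "wy": 0, "wz": 0, "claw": 1},
    {"x": 0, "y": 0, "z": 42, "wx": 0, "wy": 0, "wz": 0, "claw": 0.3},
    {"x": 0, "y": 0, "z": 42, "wx": 0, "wy": 0, "wz": 0, "claw": 0.3},
    {"x": 0, "y": 0, "z": 42, "wx": 0, "wy": 0, "wz": 0, "claw": 0.3},
    {"x": 0, "y": 0, "z": 42, "wx": 0, "wy": 0, "wz": 0, "claw": 0.3},
    {"x": 0, "y": 0, "z": 42, "wx": 0, "wy": 0, "wz": 0, "claw": 1},
    {"x": 0, "y": 0, "z": 42, "wx": 0, "wy": 0, "wz": 0, "claw": 1},
    {"x": 0, "y": 0, "z": 42, "wx": 0, "wy": 0, "wz": 0, "claw": 1},
  ],
  force=20,
)

```text
time: 40.43
ee_pos: [0.4897, 0.0166, 0.0033]
tool_rot: [3.142, -0.001, 0.0]
ft_force: [-0.3, -0.3, -0.5]
finger_gap: 0.998
grasp_force: 0.0
```

>>> send_rows(
  targets=[
    {"x": 0, "y": 0, "z": 0, "wx": 0, "wy": 0, "wz": -7, "claw": 1},
    {"x": 0, "y": 0, "z": 0, "wx": 0, "wy": 0, "wz": -14, "claw": 1},
    {"x": 0, "y": 0, "z": 0, "wx": 0, "wy": 0, "wz": -21, "claw": 1},
    {"x": 0, "y": 0, "z": 0, "wx": 0, "wy": 0, "wz": -28, "claw": 1},
    {"x": 0, "y": 0, "z": 0, "wx": 0, "wy": 0, "wz": -35, "claw": 1},
    {"x": 0, "y": 0, "z": 0, "wx": 0, "wy": 0, "wz": -42, "claw": 1},
    {"x": 0, "y": 0, "z": 0, "wx": 0, "wy": 0, "wz": -49, "claw": 1},
    {"x": 0, "y": 0, "z": 0, "wx": 0, "wy": 0, "wz": -56, "claw": 1},
    {"x": 0, "y": 0, "z": 0, "wx": 0, "wy": 0, "wz": -63, "claw": 1},
    {"x": 0, "y": 0, "z": 0, "wx": 0, "wy": 0, "wz": -70, "claw": 1},
  ],
)

```text
time: 41.27
ee_pos: [0.4894, 0.0166, 0.0028]
tool_rot: [3.142, -0.0, 1.228]
ft_force: [-0.2, -0.1, 0.3]
finger_gap: 1.0
grasp_force: 0.0
```

>>> send_rows(
  targets=[
    {"x": 0, "y": 0, "z": 0, "wx": 0, "wy": 0, "wz": -7, "claw": 1},
    {"x": 0, "y": 0, "z": 0, "wx": 0, "wy": 0, "wz": -14, "claw": 1},
    {"x": 0, "y": 0, "z": 0, "wx": 0, "wy": 0, "wz": -20, "claw": 1},
    {"x": 0, "y": 0, "z": 0, "wx": 0, "wy": 0, "wz": -20, "claw": 0.3},
    {"x": 0, "y": 0, "z": 0, "wx": 0, "wy": 0, "wz": -20, "claw": 0.3},
    {"x": 0, "y": 0, "z": 0, "wx": 0, "wy": 0, "wz": -20, "claw": 0.3},
    {"x": 0, "y": 0, "z": 0, "wx": 0, "wy": 0, "wz": -20, "claw": 0.3},
    {"x": 0, "y": 0, "z": 0, "wx": 0, "wy": 0, "wz": -20, "claw": 0.3},
    {"x": 0, "y": 0, "z": 0, "wx": 0, "wy": 0, "wz": -20, "claw": 0.3},
    {"x": 0, "y": 0, "z": 0, "wx": 0, "wy": 0, "wz": -20, "claw": 0.3},
  ],
  force=40,
)

```text
time: 42.1
ee_pos: [0.4893, 0.0166, 0.0032]
tool_rot: [3.142, -0.0, 1.568]
ft_force: [-1.5, 0.2, 5.4]
finger_gap: 0.694
grasp_force: 42.7
```

```bash
python3 -c "
from h import *
go(647.3,157,116,90)"
```

```text
t 42.1 p [489.3  16.6   3.2] rpy [180.    -0.    89.87] F [-1.5  0.2  5.4] gap 0.694 gf 42.7
shift [ 140.8  157.6 -112.7] wz -0.1
```

>>> send_rows(
  targets=[
    {"x": 0, "y": 0, "z": -15, "wx": 0, "wy": 0, "wz": 0, "claw": 0.3},
    {"x": 0, "y": 0, "z": -40, "wx": 0, "wy": 0, "wz": 0, "claw": 0.3},
    {"x": 0, "y": 0, "z": -75, "wx": 0, "wy": 0, "wz": 0, "claw": 0.3},
    {"x": 0, "y": 0, "z": -110, "wx": 0, "wy": 0, "wz": 0, "claw": 0.3},
    {"x": 0, "y": 0, "z": -140, "wx": 0, "wy": 0, "wz": 0, "claw": 0.3},
    {"x": 25, "y": 25, "z": -142, "wx": 0, "wy": 0, "wz": 0, "claw": 0.3},
    {"x": 50, "y": 50, "z": -142, "wx": 0, "wy": 0, "wz": 0, "claw": 0.3},
    {"x": 75, "y": 78, "z": -142, "wx": 0, "wy": 0, "wz": 0, "claw": 0.3},
    {"x": 95, "y": 105, "z": -142, "wx": 0, "wy": 0, "wz": 0, "claw": 0.3},
    {"x": 115, "y": 130, "z": -142, "wx": 0, "wy": 0, "wz": 0, "claw": 0.3},
  ],
)

```text
time: 42.93
ee_pos: [0.6206, 0.1329, 0.1448]
tool_rot: [3.141, -0.0, 1.569]
ft_force: [0.1, -0.2, -0.7]
finger_gap: 0.697
grasp_force: 43.7
```

>>> send_rows(
  targets=[
    {"x": 18, "y": 20, "z": 0, "wx": 0, "wy": 0, "wz": 0, "claw": 0.3},
    {"x": 25.8, "y": 27.6, "z": 0, "wx": 0, "wy": 0, "wz": 0, "claw": 0.3},
    {"x": 25.8, "y": 27.6, "z": 10, "wx": 0, "wy": 0, "wz": 0, "claw": 0.3},
    {"x": 25.8, "y": 27.6, "z": 20, "wx": 0, "wy": 0, "wz": 0, "claw": 0.3},
    {"x": 25.8, "y": 27.6, "z": 28, "wx": 0, "wy": 0, "wz": 0, "claw": 0.3},
    {"x": 25.8, "y": 27.6, "z": 33, "wx": 0, "wy": 0, "wz": 0, "claw": 0.3},
    {"x": 25.8, "y": 27.6, "z": 36, "wx": 0, "wy": 0, "wz": 0, "claw": 0.3},
    {"x": 25.8, "y": 27.6, "z": 37, "wx": 0, "wy": 0, "wz": 0, "claw": 0.3},
    {"x": 25.8, "y": 27.6, "z": 37, "wx": 0, "wy": 0, "wz": 0, "claw": 0.3},
    {"x": 25.8, "y": 27.6, "z": 37, "wx": 0, "wy": 0, "wz": 0, "claw": 0.3},
  ],
)

```text
time: 43.77
ee_pos: [0.6473, 0.1571, 0.1083]
tool_rot: [3.14, -0.0, 1.57]
ft_force: [0.3, -0.6, -0.0]
finger_gap: 0.696
grasp_force: 43.7
```

```bash
python3 - <<'E'
from h import *
go(647.3,157,101,90)
vision.read_camera('scene'); print(vision.landmark_of('scene','red_cap')[:2])
E
```

```text
t 43.77 p [647.3 157.1 108.3] rpy [ 1.7993e+02 -1.0000e-02  8.9980e+01] F [ 0.3 -0.6 -0. ] gap 0.696 gf 43.7
shift [-0.1 -0.   7.3] wz -0.0
[{'centre': [0.6439, 0.1557, 0.1029], 'p': 0.86}, {'centre': [0.367, -0.1813, 0.0035], 'p': 0.69}]
```

Now press lightly and turn back.

>>> send_rows(
  targets=[
    {"x": 0, "y": 0, "z": 2, "wx": 0, "wy": 0, "wz": 0, "claw": 0.3},
    {"x": 0, "y": 0, "z": 4, "wx": 0, "wy": 0, "wz": 0, "claw": 0.3},
    {"x": 0, "y": 0, "z": 5, "wx": 0, "wy": 0, "wz": -2, "claw": 0.3},
    {"x": 0, "y": 0, "z": 6, "wx": 0, "wy": 0, "wz": -4, "claw": 0.3},
    {"x": 0, "y": 0, "z": 6.5, "wx": 0, "wy": 0, "wz": -6, "claw": 0.3},
    {"x": 0, "y": 0, "z": 6.5, "wx": 0, "wy": 0, "wz": -8, "claw": 0.3},
    {"x": 0, "y": 0, "z": 6.5, "wx": 0, "wy": 0, "wz": -10, "claw": 0.3},
    {"x": 0, "y": 0, "z": 6.5, "wx": 0, "wy": 0, "wz": -12, "claw": 0.3},
    {"x": 0, "y": 0, "z": 6.5, "wx": 0, "wy": 0, "wz": -14, "claw": 0.3},
    {"x": 0, "y": 0, "z": 6.5, "wx": 0, "wy": 0, "wz": -16, "claw": 0.3},
  ],
)

```text
time: 44.7
ee_pos: [0.6484, 0.1578, 0.1033]
tool_rot: [3.138, 0.0, 1.852]
ft_force: [-1.4, 0.9, 5.5]
finger_gap: 0.694
grasp_force: 44.5
```

>>> send_rows(
  targets=[
    {"x": 0, "y": 0, "z": 0, "wx": 0, "wy": 0, "wz": -2, "claw": 0.3},
    {"x": 0, "y": 0, "z": 0, "wx": 0, "wy": 0, "wz": -4, "claw": 0.3},
    {"x": 0, "y": 0, "z": 0, "wx": 0, "wy": 0, "wz": -6, "claw": 0.3},
    {"x": 0, "y": 0, "z": 0, "wx": 0, "wy": 0, "wz": -8, "claw": 0.3},
    {"x": 0, "y": 0, "z": 0, "wx": 0, "wy": 0, "wz": -10, "claw": 0.3},
    {"x": 0, "y": 0, "z": 0, "wx": 0, "wy": 0, "wz": -12, "claw": 0.3},
    {"x": 0, "y": 0, "z": 0, "wx": 0, "wy": 0, "wz": -14, "claw": 0.3},
    {"x": 0, "y": 0, "z": 0, "wx": 0, "wy": 0, "wz": -16, "claw": 0.3},
    {"x": 0, "y": 0, "z": 0, "wx": 0, "wy": 0, "wz": -18, "claw": 0.3},
    {"x": 0, "y": 0, "z": 0, "wx": 0, "wy": 0, "wz": -20, "claw": 0.3},
  ],
)

```text
time: 45.53
ee_pos: [0.6485, 0.1577, 0.1033]
tool_rot: [3.138, 0.002, 2.201]
ft_force: [-0.3, -0.4, 6.7]
finger_gap: 0.693
grasp_force: 44.5
```

Riding at 103.3 as predicted. Continue backwards, checking after each call.

>>> send_rows(
  targets=[
    {"x": 0, "y": 0, "z": 0, "wx": 0, "wy": 0, "wz": -2, "claw": 0.3},
    {"x": 0, "y": 0, "z": 0, "wx": 0, "wy": 0, "wz": -4, "claw": 0.3},
    {"x": 0, "y": 0, "z": 0, "wx": 0, "wy": 0, "wz": -6, "claw": 0.3},
    {"x": 0, "y": 0, "z": 0, "wx": 0, "wy": 0, "wz": -8, "claw": 0.3},
    {"x": 0, "y": 0, "z": 0, "wx": 0, "wy": 0, "wz": -10, "claw": 0.3},
    {"x": 0, "y": 0, "z": 0, "wx": 0, "wy": 0, "wz": -12, "claw": 0.3},
    {"x": 0, "y": 0, "z": 0, "wx": 0, "wy": 0, "wz": -14, "claw": 0.3},
    {"x": 0, "y": 0, "z": 0, "wx": 0, "wy": 0, "wz": -16, "claw": 0.3},
    {"x": 0, "y": 0, "z": 0, "wx": 0, "wy": 0, "wz": -18, "claw": 0.3},
    {"x": 0, "y": 0, "z": 0, "wx": 0, "wy": 0, "wz": -20, "claw": 0.3},
  ],
)

```text
time: 46.37
ee_pos: [0.6486, 0.1579, 0.1031]
tool_rot: [3.139, 0.003, 2.55]
ft_force: [-0.3, 1.5, 5.0]
finger_gap: 0.693
grasp_force: 44.4
```

>>> send_rows(
  targets=[
    {"x": 0, "y": 0, "z": 0, "wx": 0, "wy": 0, "wz": -2, "claw": 0.3},
    {"x": 0, "y": 0, "z": 0, "wx": 0, "wy": 0, "wz": -4, "claw": 0.3},
    {"x": 0, "y": 0, "z": 0, "wx": 0, "wy": 0, "wz": -6, "claw": 0.3},
    {"x": 0, "y": 0, "z": 0, "wx": 0, "wy": 0, "wz": -8, "claw": 0.3},
    {"x": 0, "y": 0, "z": 0, "wx": 0, "wy": 0, "wz": -10, "claw": 0.3},
    {"x": 0, "y": 0, "z": 0, "wx": 0, "wy": 0, "wz": -12, "claw": 0.3},
    {"x": 0, "y": 0, "z": 0, "wx": 0, "wy": 0, "wz": -12, "claw": 0.3},
    {"x": 0, "y": 0, "z": 0, "wx": 0, "wy": 0, "wz": -12, "claw": 0.3},
    {"x": 0, "y": 0, "z": 0, "wx": 0, "wy": 0, "wz": -12, "claw": 0.3},
    {"x": 0, "y": 0, "z": 0, "wx": 0, "wy": 0, "wz": -12, "claw": 0.3},
  ],
)

```text
time: 47.2
ee_pos: [0.6471, 0.1574, 0.1013]
tool_rot: [3.141, 0.0, 2.757]
ft_force: [0.3, 0.1, -0.9]
finger_gap: 0.693
grasp_force: 43.8
```

>>> send_rows(
  targets=[
    {"x": 0, "y": 0, "z": 1, "wx": 0, "wy": 0, "wz": 0, "claw": 0.3},
    {"x": 0, "y": 0, "z": 2, "wx": 0, "wy": 0, "wz": 0, "claw": 0.3},
    {"x": 0, "y": 0, "z": 3, "wx": 0, "wy": 0, "wz": 0, "claw": 0.3},
    {"x": 0, "y": 0, "z": 4, "wx": 0, "wy": 0, "wz": 0, "claw": 0.3},
    {"x": 0, "y": 0, "z": 5, "wx": 0, "wy": 0, "wz": 0, "claw": 0.3},
    {"x": 0, "y": 0, "z": 6, "wx": 0, "wy": 0, "wz": 0, "claw": 0.3},
    {"x": 0, "y": 0, "z": 7, "wx": 0, "wy": 0, "wz": 0, "claw": 0.3},
    {"x": 0, "y": 0, "z": 8, "wx": 0, "wy": 0, "wz": 0, "claw": 0.3},
    {"x": 0, "y": 0, "z": 9, "wx": 0, "wy": 0, "wz": 0, "claw": 0.3},
    {"x": 0, "y": 0, "z": 9, "wx": 0, "wy": 0, "wz": 0, "claw": 0.3},
  ],
)

```text
time: 48.03
ee_pos: [0.647, 0.1574, 0.0933]
tool_rot: [3.141, 0.0, 2.758]
ft_force: [-2.0, -0.2, 5.0]
finger_gap: 0.695
grasp_force: 44.4
```

```bash
python3 -c "
from h import *
s=state();print(np.round(s['torque'],2))"
```

```text
t 48.03 p [647.  157.4  93.3] rpy [1.7999e+02 3.0000e-02 1.5801e+02] F [-2.  -0.2  5. ] gap 0.695 gf 44.4
[0.01 0.24 0.03]
```

Dropped to 93.3, exactly as expected. Screw clockwise.

>>> send_rows(
  targets=[
    {"x": 0, "y": 0, "z": 0.4, "wx": 0, "wy": 0, "wz": 4, "claw": 0.3},
    {"x": 0, "y": 0, "z": 0.8, "wx": 0, "wy": 0, "wz": 8, "claw": 0.3},
    {"x": 0, "y": 0, "z": 1.2, "wx": 0, "wy": 0, "wz": 12, "claw": 0.3},
    {"x": 0, "y": 0, "z": 1.6, "wx": 0, "wy": 0, "wz": 16, "claw": 0.3},
    {"x": 0, "y": 0, "z": 2, "wx": 0, "wy": 0, "wz": 20, "claw": 0.3},
    {"x": 0, "y": 0, "z": 2.4, "wx": 0, "wy": 0, "wz": 24, "claw": 0.3},
    {"x": 0, "y": 0, "z": 2.8, "wx": 0, "wy": 0, "wz": 28, "claw": 0.3},
    {"x": 0, "y": 0, "z": 3.2, "wx": 0, "wy": 0, "wz": 32, "claw": 0.3},
    {"x": 0, "y": 0, "z": 3.6, "wx": 0, "wy": 0, "wz": 36, "claw": 0.3},
    {"x": 0, "y": 0, "z": 4, "wx": 0, "wy": 0, "wz": 40, "claw": 0.3},
  ],
)

```text
time: 48.87
ee_pos: [0.6496, 0.1572, 0.0909]
tool_rot: [3.136, 0.003, 2.056]
ft_force: [0.9, -0.7, 7.8]
finger_gap: 0.698
grasp_force: 44.7
```

>>> send_rows(
  targets=[
    {"x": 0, "y": 0, "z": 0, "wx": 0, "wy": 0, "wz": 3, "claw": 0.3},
    {"x": 0, "y": 0, "z": 0.3, "wx": 0, "wy": 0, "wz": 6, "claw": 0.3},
    {"x": 0, "y": 0, "z": 0.6, "wx": 0, "wy": 0, "wz": 9, "claw": 0.3},
    {"x": 0, "y": 0, "z": 0.9, "wx": 0, "wy": 0, "wz": 12, "claw": 0.3},
    {"x": 0, "y": 0, "z": 1.2, "wx": 0, "wy": 0, "wz": 15, "claw": 0.3},
    {"x": 0, "y": 0, "z": 1.5, "wx": 0, "wy": 0, "wz": 18, "claw": 0.3},
    {"x": 0, "y": 0, "z": 1.8, "wx": 0, "wy": 0, "wz": 21, "claw": 0.3},
    {"x": 0, "y": 0, "z": 2, "wx": 0, "wy": 0, "wz": 24, "claw": 0.3},
    {"x": 0, "y": 0, "z": 2, "wx": 0, "wy": 0, "wz": 27, "claw": 0.3},
    {"x": 0, "y": 0, "z": 2, "wx": 0, "wy": 0, "wz": 30, "claw": 0.3},
  ],
)

```text
time: 49.7
ee_pos: [0.6482, 0.1566, 0.0878]
tool_rot: [3.139, 0.001, 1.535]
ft_force: [0.2, -1.7, 4.8]
finger_gap: 0.697
grasp_force: 44.5
```

```bash
python3 -c "
from h import *
s=state();print(np.round(s['torque'],2))"
```

```text
t 49.7 p [648.2 156.6  87.8] rpy [1.7983e+02 8.0000e-02 8.7970e+01] F [ 0.2 -1.7  4.8] gap 0.697 gf 44.5
[-0.33  0.02  1.6 ]
```

>>> send_rows(
  targets=[
    {"x": 0, "y": 0, "z": 0, "wx": 0, "wy": 0, "wz": 2, "claw": 0.3},
    {"x": 0, "y": 0, "z": 0, "wx": 0, "wy": 0, "wz": 4, "claw": 0.3},
    {"x": 0, "y": 0, "z": 0, "wx": 0, "wy": 0, "wz": 6, "claw": 0.3},
    {"x": 0, "y": 0, "z": 0, "wx": 0, "wy": 0, "wz": 8, "claw": 0.3},
    {"x": 0, "y": 0, "z": 0, "wx": 0, "wy": 0, "wz": 10, "claw": 0.3},
    {"x": 0, "y": 0, "z": 0, "wx": 0, "wy": 0, "wz": 12, "claw": 0.3},
    {"x": 0, "y": 0, "z": 0, "wx": 0, "wy": 0, "wz": 12, "claw": 0.3},
    {"x": 0, "y": 0, "z": 0, "wx": 0, "wy": 0, "wz": 12, "claw": 0.3},
    {"x": 0, "y": 0, "z": 0, "wx": 0, "wy": 0, "wz": 12, "claw": 0.3},
    {"x": 0, "y": 0, "z": 0, "wx": 0, "wy": 0, "wz": 12, "claw": 0.3},
  ],
)

```text
time: 50.53
ee_pos: [0.649, 0.1591, 0.0877]
tool_rot: [3.138, -0.003, 1.33]
ft_force: [1.9, 6.1, 4.2]
finger_gap: 0.693
grasp_force: 44.7
```

```bash
python3 -c "
from h import *
s=state();print(np.round(s['torque'],2))"
```

```text
t 50.53 p [649.  159.1  87.7] rpy [179.77  -0.19  76.19] F [1.9 6.1 4.2] gap 0.693 gf 44.7
[ 0.8  -0.42  1.4 ]
```

Red is at its stop (height 87.7, torque 1.4–1.6). Release it and go to yellow.

>>> send_rows(
  targets=[
    {"x": 0, "y": 0, "z": 0, "wx": 0, "wy": 0, "wz": 0, "claw": 1},
    {"x": 0, "y": 0, "z": 0, "wx": 0, "wy": 0, "wz": 0, "claw": 1},
    {"x": 0, "y": 0, "z": 0, "wx": 0, "wy": 0, "wz": 0, "claw": 1},
    {"x": 0, "y": 0, "z": -5, "wx": 0, "wy": 0, "wz": 0, "claw": 1},
    {"x": 0, "y": 0, "z": -20, "wx": 0, "wy": 0, "wz": 0, "claw": 1},
    {"x": 0, "y": 0, "z": -40, "wx": 0, "wy": 0, "wz": 0, "claw": 1},
    {"x": 0, "y": 0, "z": -65, "wx": 0, "wy": 0, "wz": -5, "claw": 1},
    {"x": 0, "y": 0, "z": -90, "wx": 0, "wy": 0, "wz": -10, "claw": 1},
    {"x": 0, "y": 0, "z": -100, "wx": 0, "wy": 0, "wz": -13.8, "claw": 1},
    {"x": 0, "y": 0, "z": -100, "wx": 0, "wy": 0, "wz": -13.8, "claw": 1},
  ],
)

```text
time: 51.37
ee_pos: [0.649, 0.1574, 0.1901]
tool_rot: [3.135, -0.001, 1.568]
ft_force: [0.7, 0.2, -0.5]
finger_gap: 0.997
grasp_force: 0.0
```

```bash
python3 - <<'E'
from h import *
caps('yellow','green','red')
go(471.5,-103.5,43,90)
E
```

```text
yellow 258.1 263.8 43.3 [357. 193.]
yellow 356.7 226.1 10.5 [ 470. -104.]
yellow 258.8 211.6 26.9 [514. 193.]
yellow 228.5 210.5 20.8 [518. 286.]
yellow [([472.9, -103.3, 1.0], 0.54), ([646.6, 57.4, 106.4], 0.72), ([469.3, -102.7, 3.5], 0.56), ([500.8, 280.5, -1.7], 0.39)]
green 398.8 218.1 9.4 [ 494. -232.]
green [([495.0, -235.1, 2.8], 0.8), ([497.4, -231.4, 1.4], 0.74), ([644.5, 155.3, 14.5], 0.72)]
red 381.8 260.9 14.1 [ 365. -179.]
red 319.3 253.3 6.8 [388.  10.]
red [([647.3, 156.0, 87.2], 0.73), ([367.5, -180.5, 0.7], 0.61), ([388.5, 10.7, 0.1], 0.41), ([635.9, -141.6, 102.3], 0.22), ([367.2, -174.8, 0.5], 0.66), ([387.9, 9.8, -4.8], 0.55), ([648.5, 157.5, 85.1], 0.5), ([427.1, 387.4, -2.4], 0.3)]
t 51.77 p [646.3 157.2 184.9] rpy [-1.7986e+02  3.0000e-02  8.9770e+01] F [-0.9 -0.1  0. ] gap 1.0 gf 0.0
shift [-261.3 -173.4  142.5] wz -0.2
```

The green cap has been knocked to about (495,-232); I'll re-measure it when I get there. Yellow first.

>>> send_rows(
  targets=[
    {"x": -33, "y": -22, "z": 0, "wx": 0, "wy": 0, "wz": 0, "claw": 1},
    {"x": -66, "y": -44, "z": 0, "wx": 0, "wy": 0, "wz": 0, "claw": 1},
    {"x": -99, "y": -66, "z": 0, "wx": 0, "wy": 0, "wz": 0, "claw": 1},
    {"x": -132, "y": -88, "z": 0, "wx": 0, "wy": 0, "wz": 0, "claw": 1},
    {"x": -165, "y": -110, "z": 0, "wx": 0, "wy": 0, "wz": 0, "claw": 1},
    {"x": -198, "y": -132, "z": 15, "wx": 0, "wy": 0, "wz": 0, "claw": 1},
    {"x": -230, "y": -154, "z": 45, "wx": 0, "wy": 0, "wz": 0, "claw": 1},
    {"x": -255, "y": -172, "z": 80, "wx": 0, "wy": 0, "wz": 0, "claw": 1},
    {"x": -260.7, "y": -174.8, "z": 110, "wx": 0, "wy": 0, "wz": 0, "claw": 1},
    {"x": -260.7, "y": -174.8, "z": 130, "wx": 0, "wy": 0, "wz": 0, "claw": 1},
  ],
)

```text
time: 52.6
ee_pos: [0.467, -0.1043, 0.0535]
tool_rot: [-3.136, -0.001, 1.564]
ft_force: [-0.4, 0.5, -0.4]
finger_gap: 0.999
grasp_force: 0.0
```

```bash
python3 -c "
from h import *
go(470.8,-103.5,1,90)"
```

```text
t 52.6 p [ 467.  -104.3   53.5] rpy [-1.797e+02 -4.000e-02  8.962e+01] F [-0.4  0.5 -0.4] gap 0.999 gf 0.0
shift [ 0.8  4.1 52.5] wz -0.4
```

>>> send_rows(
  targets=[
    {"x": 0, "y": 0, "z": 0, "wx": 0, "wy": 0, "wz": 0, "claw": 1},
    {"x": 0, "y": 0, "z": 20, "wx": 0, "wy": 0, "wz": 0, "claw": 1},
    {"x": 0, "y": 0, "z": 40, "wx": 0, "wy": 0, "wz": 0, "claw": 1},
    {"x": 0, "y": 0, "z": 52, "wx": 0, "wy": 0, "wz": 0, "claw": 1},
    {"x": 0, "y": 0, "z": 52, "wx": 0, "wy": 0, "wz": 0, "claw": 1},
    {"x": 0, "y": 0, "z": 52, "wx": 0, "wy": 0, "wz": 0, "claw": 0.3},
    {"x": 0, "y": 0, "z": 52, "wx": 0, "wy": 0, "wz": 0, "claw": 0.3},
    {"x": 0, "y": 0, "z": 52, "wx": 0, "wy": 0, "wz": 0, "claw": 0.3},
    {"x": 0, "y": 0, "z": 52, "wx": 0, "wy": 0, "wz": 0, "claw": 0.3},
    {"x": 0, "y": 0, "z": 52, "wx": 0, "wy": 0, "wz": 0, "claw": 0.3},
  ],
  force=20,
)

```text
time: 53.43
ee_pos: [0.4726, -0.1028, 0.0056]
tool_rot: [3.139, 0.001, 1.567]
ft_force: [1.4, 1.3, 7.5]
finger_gap: 0.703
grasp_force: 22.2
```

>>> send_rows(
  targets=[
    {"x": 0, "y": 0, "z": 0, "wx": 0, "wy": 0, "wz": 0, "claw": 1},
    {"x": 0, "y": 0, "z": 0, "wx": 0, "wy": 0, "wz": 0, "claw": 1},
    {"x": 0, "y": 0, "z": 0, "wx": 0, "wy": 0, "wz": 0, "claw": 1},
    {"x": 0, "y": 0, "z": 0, "wx": 0, "wy": 0, "wz": 7, "claw": 1},
    {"x": 0, "y": 0, "z": 0, "wx": 0, "wy": 0, "wz": 14, "claw": 1},
    {"x": 0, "y": 0, "z": 0, "wx": 0, "wy": 0, "wz": 21, "claw": 1},
    {"x": 0, "y": 0, "z": 0, "wx": 0, "wy": 0, "wz": 28, "claw": 1},
    {"x": 0, "y": 0, "z": 0, "wx": 0, "wy": 0, "wz": 35, "claw": 1},
    {"x": 0, "y": 0, "z": 0, "wx": 0, "wy": 0, "wz": 42, "claw": 1},
    {"x": 0, "y": 0, "z": 0, "wx": 0, "wy": 0, "wz": 48, "claw": 1},
  ],
)

```text
time: 54.27
ee_pos: [0.4711, -0.1027, 0.0042]
tool_rot: [-3.141, 0.0, 0.724]
ft_force: [0.6, 0.1, -0.2]
finger_gap: 0.999
grasp_force: 0.0
```

>>> send_rows(
  targets=[
    {"x": 0, "y": 0, "z": 0, "wx": 0, "wy": 0, "wz": 7, "claw": 1},
    {"x": 0, "y": 0, "z": 0, "wx": 0, "wy": 0, "wz": 14, "claw": 1},
    {"x": 0, "y": 0, "z": 0, "wx": 0, "wy": 0, "wz": 21, "claw": 1},
    {"x": 0, "y": 0, "z": 0, "wx": 0, "wy": 0, "wz": 28, "claw": 1},
    {"x": 0, "y": 0, "z": 0, "wx": 0, "wy": 0, "wz": 35, "claw": 1},
    {"x": 0, "y": 0, "z": 0, "wx": 0, "wy": 0, "wz": 42, "claw": 1},
    {"x": 0, "y": 0, "z": 0, "wx": 0, "wy": 0, "wz": 42, "claw": 0.3},
    {"x": 0, "y": 0, "z": 0, "wx": 0, "wy": 0, "wz": 42, "claw": 0.3},
    {"x": 0, "y": 0, "z": 0, "wx": 0, "wy": 0, "wz": 42, "claw": 0.3},
    {"x": 0, "y": 0, "z": 0, "wx": 0, "wy": 0, "wz": 42, "claw": 0.3},
  ],
  force=40,
)

```text
time: 55.1
ee_pos: [0.4712, -0.1027, 0.0046]
tool_rot: [3.142, 0.0, -0.0]
ft_force: [-0.9, 0.8, 4.6]
finger_gap: 0.699
grasp_force: 42.6
```

>>> send_rows(
  targets=[
    {"x": 0, "y": 0, "z": 0, "wx": 0, "wy": 0, "wz": 0, "claw": 0.3},
    {"x": 0, "y": 0, "z": 0, "wx": 0, "wy": 0, "wz": 0, "claw": 0.3},
    {"x": 0, "y": 0, "z": 0, "wx": 0, "wy": 0, "wz": 0, "claw": 0.3},
    {"x": 0, "y": 0, "z": 0, "wx": 0, "wy": 0, "wz": 0, "claw": 0.3},
    {"x": 0, "y": 0, "z": 0, "wx": 0, "wy": 0, "wz": 0, "claw": 0.3},
    {"x": 0, "y": 0, "z": 0, "wx": 0, "wy": 0, "wz": 0, "claw": 0.3},
    {"x": 0, "y": 0, "z": 0, "wx": 0, "wy": 0, "wz": 0, "claw": 0.3},
    {"x": 0, "y": 0, "z": 0, "wx": 0, "wy": 0, "wz": 0, "claw": 0.3},
    {"x": 0, "y": 0, "z": 0, "wx": 0, "wy": 0, "wz": 0, "claw": 0.3},
    {"x": 0, "y": 0, "z": 0, "wx": 0, "wy": 0, "wz": 0, "claw": 0.3},
  ],
)

```text
time: 55.93
ee_pos: [0.4712, -0.1027, 0.0046]
tool_rot: [3.141, 0.0, -0.001]
ft_force: [-1.2, -0.3, 5.7]
finger_gap: 0.696
grasp_force: 42.7
```

```bash
python3 -c "
from h import *
go(645.5,57,116,0)"
```

```text
t 55.93 p [ 471.2 -102.7    4.6] rpy [ 1.7999e+02  0.0000e+00 -7.0000e-02] F [-1.2 -0.3  5.7] gap 0.696 gf 42.7
shift [ 174.1 -160.  -111.4] wz -0.1
```

>>> send_rows(
  targets=[
    {"x": 0, "y": 0, "z": -15, "wx": 0, "wy": 0, "wz": 0, "claw": 0.3},
    {"x": 0, "y": 0, "z": -40, "wx": 0, "wy": 0, "wz": 0, "claw": 0.3},
    {"x": 0, "y": 0, "z": -75, "wx": 0, "wy": 0, "wz": 0, "claw": 0.3},
    {"x": 0, "y": 0, "z": -110, "wx": 0, "wy": 0, "wz": 0, "claw": 0.3},
    {"x": 0, "y": 0, "z": -140, "wx": 0, "wy": 0, "wz": 0, "claw": 0.3},
    {"x": 25, "y": -23, "z": -142, "wx": 0, "wy": 0, "wz": 0, "claw": 0.3},
    {"x": 50, "y": -46, "z": -142, "wx": 0, "wy": 0, "wz": 0, "claw": 0.3},
    {"x": 78, "y": -72, "z": -142, "wx": 0, "wy": 0, "wz": 0, "claw": 0.3},
    {"x": 106, "y": -98, "z": -142, "wx": 0, "wy": 0, "wz": 0, "claw": 0.3},
    {"x": 134, "y": -124, "z": -142, "wx": 0, "wy": 0, "wz": 0, "claw": 0.3},
  ],
)

```text
time: 56.77
ee_pos: [0.6065, 0.022, 0.1462]
tool_rot: [3.141, 0.0, -0.002]
ft_force: [-0.6, -1.2, -0.7]
finger_gap: 0.692
grasp_force: 43.7
```

>>> send_rows(
  targets=[
    {"x": 25, "y": -22, "z": 0, "wx": 0, "wy": 0, "wz": 0, "claw": 0.3},
    {"x": 40, "y": -36, "z": 0, "wx": 0, "wy": 0, "wz": 0, "claw": 0.3},
    {"x": 40, "y": -36, "z": 10, "wx": 0, "wy": 0, "wz": 0, "claw": 0.3},
    {"x": 40, "y": -36, "z": 20, "wx": 0, "wy": 0, "wz": 0, "claw": 0.3},
    {"x": 40, "y": -36, "z": 28, "wx": 0, "wy": 0, "wz": 0, "claw": 0.3},
    {"x": 40, "y": -36, "z": 33, "wx": 0, "wy": 0, "wz": 0, "claw": 0.3},
    {"x": 40, "y": -36, "z": 36, "wx": 0, "wy": 0, "wz": 0, "claw": 0.3},
    {"x": 40, "y": -36, "z": 37, "wx": 0, "wy": 0, "wz": 0, "claw": 0.3},
    {"x": 40, "y": -36, "z": 37, "wx": 0, "wy": 0, "wz": 0, "claw": 0.3},
    {"x": 40, "y": -36, "z": 37, "wx": 0, "wy": 0, "wz": 0, "claw": 0.3},
  ],
)

```text
time: 57.6
ee_pos: [0.646, 0.0562, 0.1098]
tool_rot: [-3.142, -0.001, -0.004]
ft_force: [0.8, -0.7, -0.3]
finger_gap: 0.699
grasp_force: 43.7
```

```bash
python3 - <<'E'
from h import *
go(645.5,57.2,102.5,0)
E
```

```text
t 57.6 p [646.   56.2 109.8] rpy [-1.8e+02 -4.0e-02 -2.3e-01] F [ 0.8 -0.7 -0.3] gap 0.699 gf 43.7
shift [-0.5 -1.   7.3] wz -0.2
```

>>> send_rows(
  targets=[
    {"x": -0.5, "y": -1, "z": 2, "wx": 0, "wy": 0, "wz": 0, "claw": 0.3},
    {"x": -0.5, "y": -1, "z": 4, "wx": 0, "wy": 0, "wz": 0, "claw": 0.3},
    {"x": -0.5, "y": -1, "z": 5, "wx": 0, "wy": 0, "wz": -2, "claw": 0.3},
    {"x": -0.5, "y": -1, "z": 6, "wx": 0, "wy": 0, "wz": -4, "claw": 0.3},
    {"x": -0.5, "y": -1, "z": 6.5, "wx": 0, "wy": 0, "wz": -6, "claw": 0.3},
    {"x": -0.5, "y": -1, "z": 6.5, "wx": 0, "wy": 0, "wz": -8, "claw": 0.3},
    {"x": -0.5, "y": -1, "z": 6.5, "wx": 0, "wy": 0, "wz": -10, "claw": 0.3},
    {"x": -0.5, "y": -1, "z": 6.5, "wx": 0, "wy": 0, "wz": -12, "claw": 0.3},
    {"x": -0.5, "y": -1, "z": 6.5, "wx": 0, "wy": 0, "wz": -14, "claw": 0.3},
    {"x": -0.5, "y": -1, "z": 6.5, "wx": 0, "wy": 0, "wz": -16, "claw": 0.3},
  ],
)

```text
time: 58.43
ee_pos: [0.6456, 0.0579, 0.1046]
tool_rot: [3.141, -0.002, 0.277]
ft_force: [-2.1, 0.2, 7.9]
finger_gap: 0.693
grasp_force: 44.5
```

>>> send_rows(
  targets=[
    {"x": 0, "y": 0, "z": 0, "wx": 0, "wy": 0, "wz": -2, "claw": 0.3},
    {"x": 0, "y": 0, "z": 0, "wx": 0, "wy": 0, "wz": -4, "claw": 0.3},
    {"x": 0, "y": 0, "z": 0, "wx": 0, "wy": 0, "wz": -6, "claw": 0.3},
    {"x": 0, "y": 0, "z": 0, "wx": 0, "wy": 0, "wz": -8, "claw": 0.3},
    {"x": 0, "y": 0, "z": 0, "wx": 0, "wy": 0, "wz": -10, "claw": 0.3},
    {"x": 0, "y": 0, "z": 0, "wx": 0, "wy": 0, "wz": -12, "claw": 0.3},
    {"x": 0, "y": 0, "z": 0, "wx": 0, "wy": 0, "wz": -14, "claw": 0.3},
    {"x": 0, "y": 0, "z": 0, "wx": 0, "wy": 0, "wz": -16, "claw": 0.3},
    {"x": 0, "y": 0, "z": 0, "wx": 0, "wy": 0, "wz": -18, "claw": 0.3},
    {"x": 0, "y": 0, "z": 0, "wx": 0, "wy": 0, "wz": -20, "claw": 0.3},
  ],
)

```text
time: 59.27
ee_pos: [0.6457, 0.0574, 0.1046]
tool_rot: [3.14, -0.001, 0.626]
ft_force: [-3.0, -1.1, 6.9]
finger_gap: 0.696
grasp_force: 44.5
```

>>> send_rows(
  targets=[
    {"x": 0, "y": 0, "z": 0, "wx": 0, "wy": 0, "wz": -2, "claw": 0.3},
    {"x": 0, "y": 0, "z": 0, "wx": 0, "wy": 0, "wz": -4, "claw": 0.3},
    {"x": 0, "y": 0, "z": 0, "wx": 0, "wy": 0, "wz": -6, "claw": 0.3},
    {"x": 0, "y": 0, "z": 0, "wx": 0, "wy": 0, "wz": -8, "claw": 0.3},
    {"x": 0, "y": 0, "z": 0, "wx": 0, "wy": 0, "wz": -10, "claw": 0.3},
    {"x": 0, "y": 0, "z": 0, "wx": 0, "wy": 0, "wz": -12, "claw": 0.3},
    {"x": 0, "y": 0, "z": 0, "wx": 0, "wy": 0, "wz": -14, "claw": 0.3},
    {"x": 0, "y": 0, "z": 0, "wx": 0, "wy": 0, "wz": -16, "claw": 0.3},
    {"x": 0, "y": 0, "z": 0, "wx": 0, "wy": 0, "wz": -18, "claw": 0.3},
    {"x": 0, "y": 0, "z": 0, "wx": 0, "wy": 0, "wz": -20, "claw": 0.3},
  ],
)

```text
time: 60.1
ee_pos: [0.6451, 0.0571, 0.1034]
tool_rot: [3.141, 0.001, 0.976]
ft_force: [-0.2, -2.6, 0.5]
finger_gap: 0.69
grasp_force: 43.8
```

>>> send_rows(
  targets=[
    {"x": 0, "y": 0, "z": 0, "wx": 0, "wy": 0, "wz": -2, "claw": 0.3},
    {"x": 0, "y": 0, "z": 0, "wx": 0, "wy": 0, "wz": -4, "claw": 0.3},
    {"x": 0, "y": 0, "z": 0, "wx": 0, "wy": 0, "wz": -6, "claw": 0.3},
    {"x": 0, "y": 0, "z": 0, "wx": 0, "wy": 0, "wz": -8, "claw": 0.3},
    {"x": 0, "y": 0, "z": 0, "wx": 0, "wy": 0, "wz": -10, "claw": 0.3},
    {"x": 0, "y": 0, "z": 0, "wx": 0, "wy": 0, "wz": -12, "claw": 0.3},
    {"x": 0, "y": 0, "z": 0, "wx": 0, "wy": 0, "wz": -12, "claw": 0.3},
    {"x": 0, "y": 0, "z": 0, "wx": 0, "wy": 0, "wz": -12, "claw": 0.3},
    {"x": 0, "y": 0, "z": 0, "wx": 0, "wy": 0, "wz": -12, "claw": 0.3},
    {"x": 0, "y": 0, "z": 0, "wx": 0, "wy": 0, "wz": -12, "claw": 0.3},
  ],
)

```text
time: 60.93
ee_pos: [0.6456, 0.0557, 0.1029]
tool_rot: [3.14, 0.003, 1.183]
ft_force: [0.6, -5.7, -0.7]
finger_gap: 0.692
grasp_force: 43.7
```

>>> send_rows(
  targets=[
    {"x": 0, "y": 0, "z": 1, "wx": 0, "wy": 0, "wz": 1, "claw": 0.3},
    {"x": 0, "y": 0, "z": 2, "wx": 0, "wy": 0, "wz": 2, "claw": 0.3},
    {"x": 0, "y": 0, "z": 3, "wx": 0, "wy": 0, "wz": 2, "claw": 0.3},
    {"x": 0, "y": 0, "z": 4, "wx": 0, "wy": 0, "wz": 2, "claw": 0.3},
    {"x": 0, "y": 0, "z": 5, "wx": 0, "wy": 0, "wz": 2, "claw": 0.3},
    {"x": 0, "y": 0, "z": 6, "wx": 0, "wy": 0, "wz": 2, "claw": 0.3},
    {"x": 0, "y": 0, "z": 7, "wx": 0, "wy": 0, "wz": 2, "claw": 0.3},
    {"x": 0, "y": 0, "z": 8, "wx": 0, "wy": 0, "wz": 2, "claw": 0.3},
    {"x": 0, "y": 0, "z": 9, "wx": 0, "wy": 0, "wz": 2, "claw": 0.3},
    {"x": 0, "y": 0, "z": 9, "wx": 0, "wy": 0, "wz": 2, "claw": 0.3},
  ],
)

```text
time: 61.77
ee_pos: [0.6462, 0.0565, 0.0947]
tool_rot: [3.139, 0.001, 1.149]
ft_force: [-1.0, -5.0, 3.5]
finger_gap: 0.693
grasp_force: 44.2
```

```bash
python3 -c "
from h import *
s=state();print(np.round(s['torque'],2))"
```

```text
t 61.77 p [646.2  56.5  94.7] rpy [1.7985e+02 6.0000e-02 6.5810e+01] F [-1.  -5.   3.5] gap 0.693 gf 44.2
[-1.02  0.05 -0.14]
```

Dropped (94.7). Screw clockwise.

>>> send_rows(
  targets=[
    {"x": 0, "y": 0, "z": 0.4, "wx": 0, "wy": 0, "wz": 4, "claw": 0.3},
    {"x": 0, "y": 0, "z": 0.8, "wx": 0, "wy": 0, "wz": 8, "claw": 0.3},
    {"x": 0, "y": 0, "z": 1.2, "wx": 0, "wy": 0, "wz": 12, "claw": 0.3},
    {"x": 0, "y": 0, "z": 1.6, "wx": 0, "wy": 0, "wz": 16, "claw": 0.3},
    {"x": 0, "y": 0, "z": 2, "wx": 0, "wy": 0, "wz": 20, "claw": 0.3},
    {"x": 0, "y": 0, "z": 2.4, "wx": 0, "wy": 0, "wz": 24, "claw": 0.3},
    {"x": 0, "y": 0, "z": 2.8, "wx": 0, "wy": 0, "wz": 28, "claw": 0.3},
    {"x": 0, "y": 0, "z": 3.2, "wx": 0, "wy": 0, "wz": 32, "claw": 0.3},
    {"x": 0, "y": 0, "z": 3.6, "wx": 0, "wy": 0, "wz": 36, "claw": 0.3},
    {"x": 0, "y": 0, "z": 4, "wx": 0, "wy": 0, "wz": 40, "claw": 0.3},
  ],
)

```text
time: 62.6
ee_pos: [0.6468, 0.0565, 0.0928]
tool_rot: [3.138, -0.003, 0.448]
ft_force: [-2.9, -5.5, 13.4]
finger_gap: 0.697
grasp_force: 45.1
```

>>> send_rows(
  targets=[
    {"x": 0, "y": 0, "z": 0, "wx": 0, "wy": 0, "wz": 3, "claw": 0.3},
    {"x": 0, "y": 0, "z": 0.3, "wx": 0, "wy": 0, "wz": 6, "claw": 0.3},
    {"x": 0, "y": 0, "z": 0.6, "wx": 0, "wy": 0, "wz": 9, "claw": 0.3},
    {"x": 0, "y": 0, "z": 0.9, "wx": 0, "wy": 0, "wz": 12, "claw": 0.3},
    {"x": 0, "y": 0, "z": 1.2, "wx": 0, "wy": 0, "wz": 15, "claw": 0.3},
    {"x": 0, "y": 0, "z": 1.5, "wx": 0, "wy": 0, "wz": 18, "claw": 0.3},
    {"x": 0, "y": 0, "z": 1.8, "wx": 0, "wy": 0, "wz": 21, "claw": 0.3},
    {"x": 0, "y": 0, "z": 2, "wx": 0, "wy": 0, "wz": 24, "claw": 0.3},
    {"x": 0, "y": 0, "z": 2, "wx": 0, "wy": 0, "wz": 27, "claw": 0.3},
    {"x": 0, "y": 0, "z": 2, "wx": 0, "wy": 0, "wz": 30, "claw": 0.3},
  ],
)

```text
time: 63.43
ee_pos: [0.6465, 0.057, 0.0896]
tool_rot: [3.14, -0.003, -0.075]
ft_force: [-0.2, -4.2, 5.9]
finger_gap: 0.693
grasp_force: 44.4
```

```bash
python3 -c "
from h import *
s=state();print(np.round(s['torque'],2))"
```

```text
t 63.43 p [646.5  57.   89.6] rpy [179.94  -0.18  -4.31] F [-0.2 -4.2  5.9] gap 0.693 gf 44.4
[-0.8   0.17  0.08]
```

>>> send_rows(
  targets=[
    {"x": 0, "y": 0, "z": 0, "wx": 0, "wy": 0, "wz": 2, "claw": 0.3},
    {"x": 0, "y": 0, "z": 0, "wx": 0, "wy": 0, "wz": 4, "claw": 0.3},
    {"x": 0, "y": 0, "z": 0, "wx": 0, "wy": 0, "wz": 6, "claw": 0.3},
    {"x": 0, "y": 0, "z": 0, "wx": 0, "wy": 0, "wz": 8, "claw": 0.3},
    {"x": 0, "y": 0, "z": 0, "wx": 0, "wy": 0, "wz": 10, "claw": 0.3},
    {"x": 0, "y": 0, "z": 0, "wx": 0, "wy": 0, "wz": 12, "claw": 0.3},
    {"x": 0, "y": 0, "z": 0, "wx": 0, "wy": 0, "wz": 14, "claw": 0.3},
    {"x": 0, "y": 0, "z": 0, "wx": 0, "wy": 0, "wz": 16, "claw": 0.3},
    {"x": 0, "y": 0, "z": 0, "wx": 0, "wy": 0, "wz": 16, "claw": 0.3},
    {"x": 0, "y": 0, "z": 0, "wx": 0, "wy": 0, "wz": 16, "claw": 0.3},
  ],
)

```text
time: 64.27
ee_pos: [0.6473, 0.0564, 0.089]
tool_rot: [3.14, -0.005, -0.348]
ft_force: [1.6, -5.9, 3.0]
finger_gap: 0.692
grasp_force: 44.9
```

```bash
python3 -c "
from h import *
s=state();print(np.round(s['torque'],2))"
```

```text
t 64.27 p [647.3  56.4  89. ] rpy [179.92  -0.3  -19.95] F [ 1.6 -5.9  3. ] gap 0.692 gf 44.9
[-1.02 -0.24  1.31]
```

Yellow is at its stop. Release it and re-measure the green cap.

>>> send_rows(
  targets=[
    {"x": 0, "y": 0, "z": 0, "wx": 0, "wy": 0, "wz": 0, "claw": 1},
    {"x": 0, "y": 0, "z": 0, "wx": 0, "wy": 0, "wz": 0, "claw": 1},
    {"x": 0, "y": 0, "z": 0, "wx": 0, "wy": 0, "wz": 0, "claw": 1},
    {"x": 0, "y": 0, "z": -5, "wx": 0, "wy": 0, "wz": 0, "claw": 1},
    {"x": 0, "y": 0, "z": -20, "wx": 0, "wy": 0, "wz": 0, "claw": 1},
    {"x": 0, "y": 0, "z": -40, "wx": 0, "wy": 0, "wz": 0, "claw": 1},
    {"x": 0, "y": 0, "z": -65, "wx": 0, "wy": 0, "wz": -7, "claw": 1},
    {"x": 0, "y": 0, "z": -90, "wx": 0, "wy": 0, "wz": -14, "claw": 1},
    {"x": 0, "y": 0, "z": -100, "wx": 0, "wy": 0, "wz": -20, "claw": 1},
    {"x": 0, "y": 0, "z": -100, "wx": 0, "wy": 0, "wz": -20, "claw": 1},
  ],
)

```text
time: 65.1
ee_pos: [0.6475, 0.0582, 0.1918]
tool_rot: [-3.141, -0.007, -0.001]
ft_force: [0.0, -0.4, -0.2]
finger_gap: 0.999
grasp_force: 0.0
```

```bash
python3 - <<'E'
from h import *
caps('green','yellow'); caps('green')
go(496,-232.5,43,0)
im=vision.read_camera('scene'); cv2.imwrite('pics/g1.png',cv2.resize(im[190:290,180:330],None,fx=5,fy=5,interpolation=cv2.INTER_CUBIC))
E
```

```text
green 398.7 218.4 9.3 [ 493. -232.]
green [([495.1, -233.6, 2.8], 0.55), ([495.5, -233.4, -1.6], 0.81)]
yellow 298.1 266.3 43.2 [349.  73.]
yellow [([646.6, 54.3, 85.6], 0.76), ([639.6, -145.3, 10.9], 0.22), ([646.9, 54.4, 84.7], 0.48), ([646.3, 283.2, -4.9], 0.2)]
green 398.9 218.3 9.2 [ 494. -232.]
green [([493.5, -238.0, 0.5], 0.66), ([494.2, -234.1, 1.9], 0.8)]
t 65.6 p [645.   57.7 186.9] rpy [-1.8e+02  9.0e-02 -2.2e-01] F [-1.   0.1  0.4] gap 0.999 gf 0.0
shift [-147.7  290.8  144.1] wz -0.2
```

View pics/g1.png

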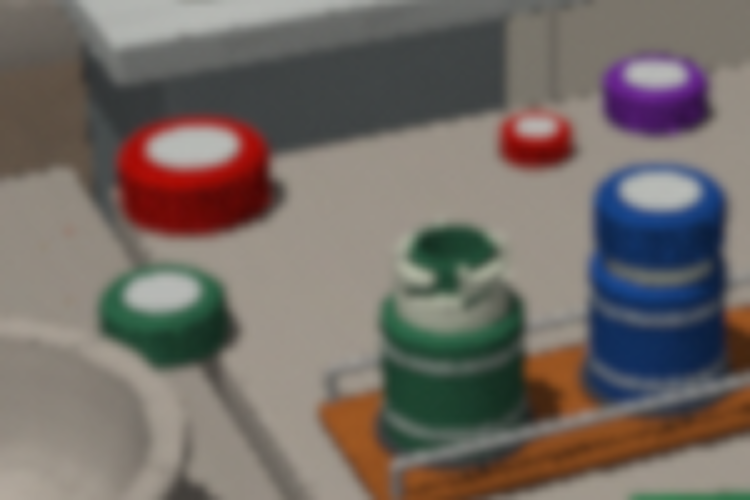

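The green cap lies at crop (163,315), flat, straddling the table seam and clear of the bowl. The blue cap sits home. Go to green.

>>> send_rows(
  targets=[
    {"x": -18, "y": 36, "z": 0, "wx": 0, "wy": 0, "wz": -0.2, "claw": 1},
    {"x": -36, "y": 72, "z": 0, "wx": 0, "wy": 0, "wz": -0.2, "claw": 1},
    {"x": -54, "y": 108, "z": 0, "wx": 0, "wy": 0, "wz": -0.2, "claw": 1},
    {"x": -72, "y": 144, "z": 0, "wx": 0, "wy": 0, "wz": -0.2, "claw": 1},
    {"x": -90, "y": 180, "z": 0, "wx": 0, "wy": 0, "wz": -0.2, "claw": 1},
    {"x": -108, "y": 216, "z": 0, "wx": 0, "wy": 0, "wz": -0.2, "claw": 1},
    {"x": -126, "y": 250, "z": 0, "wx": 0, "wy": 0, "wz": -0.2, "claw": 1},
    {"x": -143, "y": 275, "z": 0, "wx": 0, "wy": 0, "wz": -0.2, "claw": 1},
    {"x": -150.5, "y": 290.5, "z": 0, "wx": 0, "wy": 0, "wz": -0.2, "claw": 1},
    {"x": -150.5, "y": 290.5, "z": 0, "wx": 0, "wy": 0, "wz": -0.2, "claw": 1},
  ],
)

```text
time: 66.48
ee_pos: [0.4921, -0.2356, 0.1879]
tool_rot: [3.14, 0.001, -0.004]
ft_force: [0.3, 0.5, 0.7]
finger_gap: 0.996
grasp_force: 0.0
```

>>> send_rows(
  targets=[
    {"x": 0, "y": 0, "z": 10, "wx": 0, "wy": 0, "wz": 0, "claw": 1},
    {"x": 0, "y": 0, "z": 40, "wx": 0, "wy": 0, "wz": 0, "claw": 1},
    {"x": 0, "y": 0, "z": 75, "wx": 0, "wy": 0, "wz": 0, "claw": 1},
    {"x": 0, "y": 0, "z": 105, "wx": 0, "wy": 0, "wz": 0, "claw": 1},
    {"x": 0, "y": 0, "z": 130, "wx": 0, "wy": 0, "wz": 0, "claw": 1},
    {"x": 0, "y": 0, "z": 140, "wx": 0, "wy": 0, "wz": 0, "claw": 1},
    {"x": 0, "y": 0, "z": 140, "wx": 0, "wy": 0, "wz": 0, "claw": 1},
    {"x": 0, "y": 0, "z": 140, "wx": 0, "wy": 0, "wz": 0, "claw": 1},
    {"x": 0, "y": 0, "z": 140, "wx": 0, "wy": 0, "wz": 0, "claw": 1},
    {"x": 0, "y": 0, "z": 140, "wx": 0, "wy": 0, "wz": 0, "claw": 1},
  ],
)

```text
time: 67.32
ee_pos: [0.4955, -0.2328, 0.0494]
tool_rot: [3.14, -0.003, 0.001]
ft_force: [-0.2, -0.9, -0.6]
finger_gap: 0.998
grasp_force: 0.0
```

```bash
python3 -c "
from h import *
go(494.5,-233,2,0)"
```

```text
t 67.32 p [ 495.5 -232.8   49.4] rpy [ 1.799e+02 -1.800e-01  3.000e-02] F [-0.2 -0.9 -0.6] gap 0.998 gf 0.0
shift [-1.1  0.2 47.4] wz 0.0
```

>>> send_rows(
  targets=[
    {"x": -1, "y": 0, "z": 15, "wx": 0, "wy": 0, "wz": 0, "claw": 1},
    {"x": -1, "y": 0, "z": 30, "wx": 0, "wy": 0, "wz": 0, "claw": 1},
    {"x": -1, "y": 0, "z": 42, "wx": 0, "wy": 0, "wz": 0, "claw": 1},
    {"x": -1, "y": 0, "z": 47, "wx": 0, "wy": 0, "wz": 0, "claw": 1},
    {"x": -1, "y": 0, "z": 47, "wx": 0, "wy": 0, "wz": 0, "claw": 0.3},
    {"x": -1, "y": 0, "z": 47, "wx": 0, "wy": 0, "wz": 0, "claw": 0.3},
    {"x": -1, "y": 0, "z": 47, "wx": 0, "wy": 0, "wz": 0, "claw": 0.3},
    {"x": -1, "y": 0, "z": 47, "wx": 0, "wy": 0, "wz": 0, "claw": 0.3},
    {"x": -1, "y": 0, "z": 47, "wx": 0, "wy": 0, "wz": 0, "claw": 0.3},
    {"x": -1, "y": 0, "z": 47, "wx": 0, "wy": 0, "wz": 0, "claw": 0.3},
  ],
  force=20,
)

```text
time: 68.15
ee_pos: [0.4937, -0.2328, 0.002]
tool_rot: [3.14, -0.002, 0.0]
ft_force: [0.2, 0.5, 6.9]
finger_gap: 0.702
grasp_force: 22.3
```

>>> send_rows(
  targets=[
    {"x": 0, "y": 0, "z": 0, "wx": 0, "wy": 0, "wz": 0, "claw": 1},
    {"x": 0, "y": 0, "z": 0, "wx": 0, "wy": 0, "wz": 0, "claw": 1},
    {"x": 0, "y": 0, "z": 0, "wx": 0, "wy": 0, "wz": 0, "claw": 1},
    {"x": 0, "y": 0, "z": 0, "wx": 0, "wy": 0, "wz": -7, "claw": 1},
    {"x": 0, "y": 0, "z": 0, "wx": 0, "wy": 0, "wz": -14, "claw": 1},
    {"x": 0, "y": 0, "z": 0, "wx": 0, "wy": 0, "wz": -21, "claw": 1},
    {"x": 0, "y": 0, "z": 0, "wx": 0, "wy": 0, "wz": -28, "claw": 1},
    {"x": 0, "y": 0, "z": 0, "wx": 0, "wy": 0, "wz": -35, "claw": 1},
    {"x": 0, "y": 0, "z": 0, "wx": 0, "wy": 0, "wz": -42, "claw": 1},
    {"x": 0, "y": 0, "z": 0, "wx": 0, "wy": 0, "wz": -48, "claw": 1},
  ],
)

```text
time: 68.98
ee_pos: [0.4928, -0.2322, 0.0006]
tool_rot: [-3.141, 0.0, 0.844]
ft_force: [0.2, 0.3, -0.1]
finger_gap: 0.999
grasp_force: 0.0
```

>>> send_rows(
  targets=[
    {"x": 0, "y": 0, "z": 0, "wx": 0, "wy": 0, "wz": -7, "claw": 1},
    {"x": 0, "y": 0, "z": 0, "wx": 0, "wy": 0, "wz": -14, "claw": 1},
    {"x": 0, "y": 0, "z": 0, "wx": 0, "wy": 0, "wz": -21, "claw": 1},
    {"x": 0, "y": 0, "z": 0, "wx": 0, "wy": 0, "wz": -28, "claw": 1},
    {"x": 0, "y": 0, "z": 0, "wx": 0, "wy": 0, "wz": -35, "claw": 1},
    {"x": 0, "y": 0, "z": 0, "wx": 0, "wy": 0, "wz": -42, "claw": 1},
    {"x": 0, "y": 0, "z": 0, "wx": 0, "wy": 0, "wz": -42, "claw": 0.3},
    {"x": 0, "y": 0, "z": 0, "wx": 0, "wy": 0, "wz": -42, "claw": 0.3},
    {"x": 0, "y": 0, "z": 0, "wx": 0, "wy": 0, "wz": -42, "claw": 0.3},
    {"x": 0, "y": 0, "z": 0, "wx": 0, "wy": 0, "wz": -42, "claw": 0.3},
  ],
  force=40,
)

```text
time: 69.82
ee_pos: [0.493, -0.2323, 0.0011]
tool_rot: [3.141, 0.0, 1.568]
ft_force: [-0.2, 1.5, 3.9]
finger_gap: 0.697
grasp_force: 43.4
```

>>> send_rows(
  targets=[
    {"x": 0, "y": 0, "z": 0, "wx": 0, "wy": 0, "wz": 0, "claw": 0.3},
    {"x": 0, "y": 0, "z": 0, "wx": 0, "wy": 0, "wz": 0, "claw": 0.3},
    {"x": 0, "y": 0, "z": 0, "wx": 0, "wy": 0, "wz": 0, "claw": 0.3},
    {"x": 0, "y": 0, "z": 0, "wx": 0, "wy": 0, "wz": 0, "claw": 0.3},
    {"x": 0, "y": 0, "z": 0, "wx": 0, "wy": 0, "wz": 0, "claw": 0.3},
    {"x": 0, "y": 0, "z": 0, "wx": 0, "wy": 0, "wz": 0, "claw": 0.3},
    {"x": 0, "y": 0, "z": 0, "wx": 0, "wy": 0, "wz": 0, "claw": 0.3},
    {"x": 0, "y": 0, "z": 0, "wx": 0, "wy": 0, "wz": 0, "claw": 0.3},
    {"x": 0, "y": 0, "z": 0, "wx": 0, "wy": 0, "wz": 0, "claw": 0.3},
    {"x": 0, "y": 0, "z": 0, "wx": 0, "wy": 0, "wz": 0, "claw": 0.3},
  ],
)

```text
time: 70.65
ee_pos: [0.493, -0.2323, 0.0011]
tool_rot: [3.141, 0.0, 1.57]
ft_force: [-0.5, 1.3, 4.7]
finger_gap: 0.698
grasp_force: 43.5
```

```bash
python3 -c "
from h import *
go(641.3,-143,109,90)"
```

```text
t 70.65 p [ 493.  -232.3    1.1] rpy [179.98   0.    89.94] F [-0.5  1.3  4.7] gap 0.698 gf 43.5
shift [  89.5  148.3 -107.8] wz -0.1
```

>>> send_rows(
  targets=[
    {"x": 0, "y": 0, "z": -15, "wx": 0, "wy": 0, "wz": 0, "claw": 0.3},
    {"x": 0, "y": 0, "z": -40, "wx": 0, "wy": 0, "wz": 0, "claw": 0.3},
    {"x": 0, "y": 0, "z": -75, "wx": 0, "wy": 0, "wz": 0, "claw": 0.3},
    {"x": 0, "y": 0, "z": -110, "wx": 0, "wy": 0, "wz": 0, "claw": 0.3},
    {"x": 0, "y": 0, "z": -140, "wx": 0, "wy": 0, "wz": 0, "claw": 0.3},
    {"x": 15, "y": 25, "z": -142, "wx": 0, "wy": 0, "wz": 0, "claw": 0.3},
    {"x": 30, "y": 50, "z": -142, "wx": 0, "wy": 0, "wz": 0, "claw": 0.3},
    {"x": 45, "y": 75, "z": -142, "wx": 0, "wy": 0, "wz": 0, "claw": 0.3},
    {"x": 60, "y": 100, "z": -142, "wx": 0, "wy": 0, "wz": 0, "claw": 0.3},
    {"x": 75, "y": 124, "z": -142, "wx": 0, "wy": 0, "wz": 0, "claw": 0.3},
  ],
)

```text
time: 71.48
ee_pos: [0.6178, -0.1565, 0.1425]
tool_rot: [-3.141, 0.0, 1.57]
ft_force: [-0.4, 0.5, -0.0]
finger_gap: 0.7
grasp_force: 43.4
```

>>> send_rows(
  targets=[
    {"x": 10, "y": 17, "z": 0, "wx": 0, "wy": 0, "wz": 0, "claw": 0.3},
    {"x": 14.4, "y": 24, "z": 0, "wx": 0, "wy": 0, "wz": 0, "claw": 0.3},
    {"x": 14.4, "y": 24, "z": 10, "wx": 0, "wy": 0, "wz": 0, "claw": 0.3},
    {"x": 14.4, "y": 24, "z": 20, "wx": 0, "wy": 0, "wz": 0, "claw": 0.3},
    {"x": 14.4, "y": 24, "z": 28, "wx": 0, "wy": 0, "wz": 0, "claw": 0.3},
    {"x": 14.4, "y": 24, "z": 33, "wx": 0, "wy": 0, "wz": 0, "claw": 0.3},
    {"x": 14.4, "y": 24, "z": 36, "wx": 0, "wy": 0, "wz": 0, "claw": 0.3},
    {"x": 14.4, "y": 24, "z": 37, "wx": 0, "wy": 0, "wz": 0, "claw": 0.3},
    {"x": 14.4, "y": 24, "z": 37, "wx": 0, "wy": 0, "wz": 0, "claw": 0.3},
    {"x": 14.4, "y": 24, "z": 37, "wx": 0, "wy": 0, "wz": 0, "claw": 0.3},
  ],
)

```text
time: 72.32
ee_pos: [0.641, -0.1433, 0.1062]
tool_rot: [3.141, 0.0, 1.57]
ft_force: [-0.2, 0.6, -0.6]
finger_gap: 0.697
grasp_force: 43.4
```

```bash
python3 - <<'E'
from h import *
go(641.1,-142.8,99,90)
E
```

```text
t 72.32 p [ 641.  -143.3  106.2] rpy [1.7995e+02 1.0000e-02 8.9980e+01] F [-0.2  0.6 -0.6] gap 0.697 gf 43.4
shift [0.5 0.1 7.2] wz -0.0
```

>>> send_rows(
  targets=[
    {"x": 0, "y": 0, "z": 2, "wx": 0, "wy": 0, "wz": 0, "claw": 0.3},
    {"x": 0, "y": 0, "z": 4, "wx": 0, "wy": 0, "wz": 0, "claw": 0.3},
    {"x": 0, "y": 0, "z": 5, "wx": 0, "wy": 0, "wz": -2, "claw": 0.3},
    {"x": 0, "y": 0, "z": 6, "wx": 0, "wy": 0, "wz": -4, "claw": 0.3},
    {"x": 0, "y": 0, "z": 6.5, "wx": 0, "wy": 0, "wz": -6, "claw": 0.3},
    {"x": 0, "y": 0, "z": 6.5, "wx": 0, "wy": 0, "wz": -8, "claw": 0.3},
    {"x": 0, "y": 0, "z": 6.5, "wx": 0, "wy": 0, "wz": -10, "claw": 0.3},
    {"x": 0, "y": 0, "z": 6.5, "wx": 0, "wy": 0, "wz": -12, "claw": 0.3},
    {"x": 0, "y": 0, "z": 6.5, "wx": 0, "wy": 0, "wz": -14, "claw": 0.3},
    {"x": 0, "y": 0, "z": 6.5, "wx": 0, "wy": 0, "wz": -16, "claw": 0.3},
  ],
)

```text
time: 73.15
ee_pos: [0.6422, -0.1433, 0.0994]
tool_rot: [3.139, 0.001, 1.848]
ft_force: [1.9, -1.6, -1.4]
finger_gap: 0.693
grasp_force: 45.3
```

>>> send_rows(
  targets=[
    {"x": 0, "y": 0, "z": 0, "wx": 0, "wy": 0, "wz": -2, "claw": 0.3},
    {"x": 0, "y": 0, "z": 0, "wx": 0, "wy": 0, "wz": -4, "claw": 0.3},
    {"x": 0, "y": 0, "z": 0, "wx": 0, "wy": 0, "wz": -6, "claw": 0.3},
    {"x": 0, "y": 0, "z": 0, "wx": 0, "wy": 0, "wz": -8, "claw": 0.3},
    {"x": 0, "y": 0, "z": 0, "wx": 0, "wy": 0, "wz": -10, "claw": 0.3},
    {"x": 0, "y": 0, "z": 0, "wx": 0, "wy": 0, "wz": -12, "claw": 0.3},
    {"x": 0, "y": 0, "z": 0, "wx": 0, "wy": 0, "wz": -14, "claw": 0.3},
    {"x": 0, "y": 0, "z": 0, "wx": 0, "wy": 0, "wz": -16, "claw": 0.3},
    {"x": 0, "y": 0, "z": 0, "wx": 0, "wy": 0, "wz": -18, "claw": 0.3},
    {"x": 0, "y": 0, "z": 0, "wx": 0, "wy": 0, "wz": -20, "claw": 0.3},
  ],
)

```text
time: 73.98
ee_pos: [0.6408, -0.1417, 0.0992]
tool_rot: [3.14, -0.002, 2.197]
ft_force: [-3.7, 7.4, 1.2]
finger_gap: 0.696
grasp_force: 45.2
```

It dropped straight in (99.3, below the riding height). Push down.

>>> send_rows(
  targets=[
    {"x": 0, "y": 0, "z": 1, "wx": 0, "wy": 0, "wz": 2, "claw": 0.3},
    {"x": 0, "y": 0, "z": 2, "wx": 0, "wy": 0, "wz": 4, "claw": 0.3},
    {"x": 0, "y": 0, "z": 3, "wx": 0, "wy": 0, "wz": 4, "claw": 0.3},
    {"x": 0, "y": 0, "z": 4, "wx": 0, "wy": 0, "wz": 4, "claw": 0.3},
    {"x": 0, "y": 0, "z": 5, "wx": 0, "wy": 0, "wz": 4, "claw": 0.3},
    {"x": 0, "y": 0, "z": 6, "wx": 0, "wy": 0, "wz": 4, "claw": 0.3},
    {"x": 0, "y": 0, "z": 7, "wx": 0, "wy": 0, "wz": 4, "claw": 0.3},
    {"x": 0, "y": 0, "z": 8, "wx": 0, "wy": 0, "wz": 4, "claw": 0.3},
    {"x": 0, "y": 0, "z": 9, "wx": 0, "wy": 0, "wz": 4, "claw": 0.3},
    {"x": 0, "y": 0, "z": 9, "wx": 0, "wy": 0, "wz": 4, "claw": 0.3},
  ],
)

```text
time: 74.82
ee_pos: [0.6415, -0.1425, 0.0915]
tool_rot: [3.14, 0.001, 2.13]
ft_force: [-0.5, 5.0, 7.4]
finger_gap: 0.697
grasp_force: 46.0
```

```bash
python3 -c "
from h import *
s=state();print(np.round(s['torque'],2))"
```

```text
t 74.82 p [ 641.5 -142.5   91.5] rpy [1.7992e+02 3.0000e-02 1.2201e+02] F [-0.5  5.   7.4] gap 0.697 gf 46.0
[ 0.68  0.09 -0.09]
```

>>> send_rows(
  targets=[
    {"x": 0, "y": 0, "z": 0.4, "wx": 0, "wy": 0, "wz": 4, "claw": 0.3},
    {"x": 0, "y": 0, "z": 0.8, "wx": 0, "wy": 0, "wz": 8, "claw": 0.3},
    {"x": 0, "y": 0, "z": 1.2, "wx": 0, "wy": 0, "wz": 12, "claw": 0.3},
    {"x": 0, "y": 0, "z": 1.6, "wx": 0, "wy": 0, "wz": 16, "claw": 0.3},
    {"x": 0, "y": 0, "z": 2, "wx": 0, "wy": 0, "wz": 20, "claw": 0.3},
    {"x": 0, "y": 0, "z": 2.4, "wx": 0, "wy": 0, "wz": 24, "claw": 0.3},
    {"x": 0, "y": 0, "z": 2.8, "wx": 0, "wy": 0, "wz": 28, "claw": 0.3},
    {"x": 0, "y": 0, "z": 3.2, "wx": 0, "wy": 0, "wz": 32, "claw": 0.3},
    {"x": 0, "y": 0, "z": 3.6, "wx": 0, "wy": 0, "wz": 36, "claw": 0.3},
    {"x": 0, "y": 0, "z": 4, "wx": 0, "wy": 0, "wz": 40, "claw": 0.3},
  ],
)

```text
time: 75.65
ee_pos: [0.6417, -0.1424, 0.0896]
tool_rot: [3.139, -0.0, 1.429]
ft_force: [-2.3, 5.3, 17.4]
finger_gap: 0.696
grasp_force: 46.9
```

>>> send_rows(
  targets=[
    {"x": 0, "y": 0, "z": 0, "wx": 0, "wy": 0, "wz": 3, "claw": 0.3},
    {"x": 0, "y": 0, "z": 0.3, "wx": 0, "wy": 0, "wz": 6, "claw": 0.3},
    {"x": 0, "y": 0, "z": 0.6, "wx": 0, "wy": 0, "wz": 9, "claw": 0.3},
    {"x": 0, "y": 0, "z": 0.9, "wx": 0, "wy": 0, "wz": 12, "claw": 0.3},
    {"x": 0, "y": 0, "z": 1.2, "wx": 0, "wy": 0, "wz": 15, "claw": 0.3},
    {"x": 0, "y": 0, "z": 1.5, "wx": 0, "wy": 0, "wz": 18, "claw": 0.3},
    {"x": 0, "y": 0, "z": 1.8, "wx": 0, "wy": 0, "wz": 21, "claw": 0.3},
    {"x": 0, "y": 0, "z": 2, "wx": 0, "wy": 0, "wz": 24, "claw": 0.3},
    {"x": 0, "y": 0, "z": 2, "wx": 0, "wy": 0, "wz": 27, "claw": 0.3},
    {"x": 0, "y": 0, "z": 2, "wx": 0, "wy": 0, "wz": 30, "claw": 0.3},
  ],
)

```text
time: 76.48
ee_pos: [0.6426, -0.1424, 0.0865]
tool_rot: [3.138, -0.003, 0.906]
ft_force: [0.8, 4.7, 8.9]
finger_gap: 0.699
grasp_force: 46.1
```

```bash
python3 -c "
from h import *
s=state();print(np.round(s['torque'],2))"
```

```text
t 76.48 p [ 642.6 -142.4   86.5] rpy [ 1.7981e+02 -1.6000e-01  5.1900e+01] F [0.8 4.7 8.9] gap 0.699 gf 46.1
[ 0.98 -0.2   0.13]
```

>>> send_rows(
  targets=[
    {"x": 0, "y": 0, "z": 0, "wx": 0, "wy": 0, "wz": 2, "claw": 0.3},
    {"x": 0, "y": 0, "z": 0, "wx": 0, "wy": 0, "wz": 4, "claw": 0.3},
    {"x": 0, "y": 0, "z": 0, "wx": 0, "wy": 0, "wz": 6, "claw": 0.3},
    {"x": 0, "y": 0, "z": 0, "wx": 0, "wy": 0, "wz": 8, "claw": 0.3},
    {"x": 0, "y": 0, "z": 0, "wx": 0, "wy": 0, "wz": 10, "claw": 0.3},
    {"x": 0, "y": 0, "z": 0, "wx": 0, "wy": 0, "wz": 12, "claw": 0.3},
    {"x": 0, "y": 0, "z": 0, "wx": 0, "wy": 0, "wz": 14, "claw": 0.3},
    {"x": 0, "y": 0, "z": 0, "wx": 0, "wy": 0, "wz": 16, "claw": 0.3},
    {"x": 0, "y": 0, "z": 0, "wx": 0, "wy": 0, "wz": 16, "claw": 0.3},
    {"x": 0, "y": 0, "z": 0, "wx": 0, "wy": 0, "wz": 16, "claw": 0.3},
  ],
)

```text
time: 77.32
ee_pos: [0.6404, -0.1448, 0.0858]
tool_rot: [3.138, 0.003, 0.633]
ft_force: [-2.7, -2.4, 9.5]
finger_gap: 0.697
grasp_force: 47.0
```

```bash
python3 -c "
from h import *
s=state();print(np.round(s['torque'],2))"
```

```text
t 77.32 p [ 640.4 -144.8   85.8] rpy [1.7982e+02 1.6000e-01 3.6250e+01] F [-2.7 -2.4  9.5] gap 0.697 gf 47.0
[-0.16  0.67  1.24]
```

Green is at its stop too. Release it, rise and verify everything.

>>> send_rows(
  targets=[
    {"x": 0, "y": 0, "z": 0, "wx": 0, "wy": 0, "wz": 4, "claw": 0.3},
    {"x": 0, "y": 0, "z": 0, "wx": 0, "wy": 0, "wz": 6, "claw": 0.3},
    {"x": 0, "y": 0, "z": 0, "wx": 0, "wy": 0, "wz": 6, "claw": 1},
    {"x": 0, "y": 0, "z": 0, "wx": 0, "wy": 0, "wz": 6, "claw": 1},
    {"x": 0, "y": 0, "z": 0, "wx": 0, "wy": 0, "wz": 6, "claw": 1},
    {"x": 0, "y": 0, "z": -5, "wx": 0, "wy": 0, "wz": 6, "claw": 1},
    {"x": 0, "y": 0, "z": -25, "wx": 0, "wy": 0, "wz": 6, "claw": 1},
    {"x": 0, "y": 0, "z": -60, "wx": 0, "wy": 0, "wz": 6, "claw": 1},
    {"x": 0, "y": 0, "z": -100, "wx": 0, "wy": 0, "wz": 6, "claw": 1},
    {"x": 0, "y": 0, "z": -135, "wx": 0, "wy": 0, "wz": 6, "claw": 1},
  ],
)

```text
time: 78.15
ee_pos: [0.6407, -0.1429, 0.2209]
tool_rot: [-3.141, 0.001, 0.524]
ft_force: [-0.2, -0.0, -0.0]
finger_gap: 1.004
grasp_force: 0.0
```

>>> send_rows(
  targets=[
    {"x": 0, "y": 0, "z": -40, "wx": 0, "wy": 0, "wz": 0, "claw": 1},
    {"x": 0, "y": 0, "z": -80, "wx": 0, "wy": 0, "wz": 0, "claw": 1},
    {"x": 0, "y": 0, "z": -100, "wx": 0, "wy": 0, "wz": 0, "claw": 1},
    {"x": 0, "y": 0, "z": -100, "wx": 0, "wy": 0, "wz": 0, "claw": 1},
    {"x": 0, "y": 0, "z": -100, "wx": 0, "wy": 0, "wz": 0, "claw": 1},
    {"x": 0, "y": 0, "z": -100, "wx": 0, "wy": 0, "wz": 0, "claw": 1},
    {"x": 0, "y": 0, "z": -100, "wx": 0, "wy": 0, "wz": 0, "claw": 1},
    {"x": 0, "y": 0, "z": -100, "wx": 0, "wy": 0, "wz": 0, "claw": 1},
    {"x": 0, "y": 0, "z": -100, "wx": 0, "wy": 0, "wz": 0, "claw": 1},
    {"x": 0, "y": 0, "z": -100, "wx": 0, "wy": 0, "wz": 0, "claw": 1},
  ],
)

```text
time: 78.98
ee_pos: [0.6406, -0.1428, 0.318]
tool_rot: [-3.14, 0.002, 0.524]
ft_force: [-0.2, -0.4, -1.1]
finger_gap: 0.998
grasp_force: 0.0
```

```bash
python3 - <<'E'
from h import *
state()
im=vision.read_camera('scene'); cv2.imwrite('pics/f1.png',cv2.resize(im[150:300,190:450],None,fx=3,fy=3,interpolation=cv2.INTER_CUBIC))
for c in ('green','blue','yellow','red'): print(c,[(np.round(np.array(d['centre'])*1000,1).tolist(),round(d['p'],2)) for d in vision.landmark_of('scene',c+'_cap')[:2]])
E
```

```text
t 78.98 p [ 640.6 -142.8  318. ] rpy [-1.7991e+02  9.0000e-02  3.0010e+01] F [-0.2 -0.4 -1.1] gap 0.998 gf 0.0
green [([644.1, -148.4, 88.1], 0.84), ([648.8, 153.4, 84.9], 0.62)]
blue [([645.0, -44.7, 91.5], 0.76), ([369.3, 98.7, -0.6], 0.56)]
yellow [([646.2, 58.7, 87.2], 0.64)]
red [([649.7, 155.9, 84.1], 0.87), ([368.4, -180.2, 3.4], 0.82)]
```

View pics/f1.png

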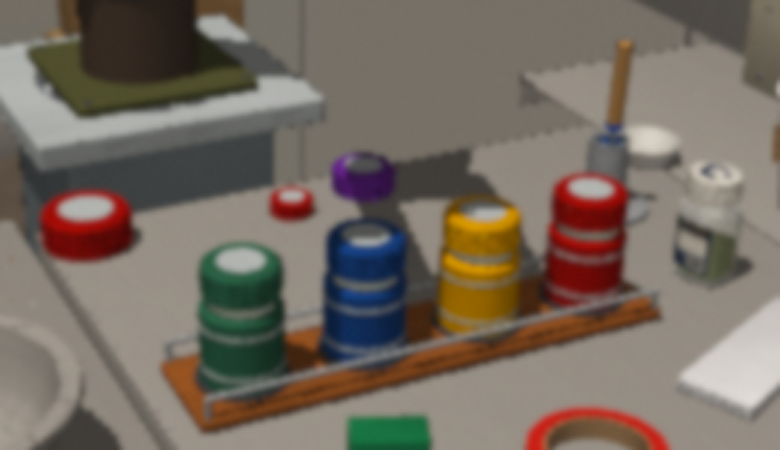

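All four caps sit level on canisters of their own colour: green (242,270), blue (366,248), yellow (482,228) and red (590,205). The brush stands in its stand at (622,90), and the other things are untouched. Handing in.

```bash
python3 -c "
from plant import bot
print(bot.job_done())"
```

```text
the job is handed in; nothing more can be done
None
```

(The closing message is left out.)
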